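Load the plaster knock-out press

ROBOT

A 6-joint arm with a two-finger parallel gripper is mounted at the origin on a cart in front of the work surface, level with it; the furniture and walls round the work are solid. World frame = base frame: x ahead of the robot, y to its left, z up, the work surface at z = 0. Lengths are in mm, angles in rad, forces in N, time in s.
With the tool pointing down it reaches from about 350 to 775 mm from the base axis. Payload 7.3 kg.
Tool frame: the origin (TCP) lies midway between the tips of the shut fingers; the grasp point (between the pads) lies 19 mm behind it (bot.grip_depth is the distance from the TCP to the grasp point, in mm); z points along the fingers, x is the direction in which the jaws open and shut, and the axes are right-handed (so a half turn about z gives the same grasp; the last joint's range is limited). The gripper opens to 92 mm and grips with 3 to 60 N. Pads are 19 mm wide; open, the fingers measure 130 mm over their backs; the gripper's body (75 mm by 190 mm) begins 47 mm behind the grasp point.
Start: joints at [1.156, 0.342, 1.524, -0, 1.275, -0.146], TCP at [139.411, 506.171, 226.741] pointing down, gripper open.
Joint ranges: [-2.53, 2.53], [-0.77, 2.02], [0.04, 2.7], [-1, 4.14], [0.28, 2.66], [-3.11, 3.11]. Speed limits (rad/s): [2.57, 2.57, 3.14, 3.14, 3.14, 3.14].

INTERFACE

Orientations are given as [roll, pitch, yaw] about the fixed x, y, z axes, in that order (R = Rz(yaw) Ry(pitch) Rx(roll)).
In Python, from plant import bot gives the robot as it stands. The module is installed in compiled form; this text tells all that it offers.
- The arm moves only by the shell command python3 -m inch 'ROWS'. ROWS is JSON, a list that holds one entry, the list of rows, each a list of 7 numbers: the shift along the tool's x, y, z each as a share of 0.2 m, from -1 to 1, then the turn, a rotation vector about the tool's x, y, z each as a share of 45 degrees, from -1 to 1, then the closure, from -1 (fully open) to 1 (shut), so that 0 is half open. A call has exactly 10 rows; each row is the pose to reach, as a shift and turn from the pose commanded when the call began, along the tool's axes at that moment; what a row does not reach only later rows make up. A row lasts 1/8 s, in which the tool goes at most 62.5 mm and 10.7 degrees, less where a joint would pass 70% of its speed; a pose out of reach is approached as far as the arm can. A call with a number of a shift or a turn outside -1 to 1 is refused whole. A call with a gripper value outside its range is refused whole. The fingers move at their own pace and stop on an object; the grip force is fixed at half the most. Time passes only in rows, so rows that repeat a pose let the fingers close, or fill a call up. It gives the time, the measured TCP pose, the force and the opening at its end, in the units of the state.
- bot.get_obs(): the state, without advancing time (a new reading comes with each control period).
- bot.capture(name): name is "side" or "top"; returns the picture (400x640x3 uint8, red, green, blue); there is no depth.
- bot.camera_params(name): a dict with "fx", "fy", "cx", "cy" (pixels), "R" (3x3) and "t" (3): a world point X has camera coordinates R X + t. Camera axes: x right, y down, z forward; pixel columns grow to the right and rows downward; lengths in mm; the calibration is good to about 2 mm. A picture is of the moment at which its call begins. camera_params takes no time and is no camera call.
- bot.close_job(): hands the job in, once; it reports no verdict.
The state is a dict: "time": time; "joint_positions": joint angles; "dq": joint speeds; "tau": joint torques, N m; "tool_pos": TCP position; "tcp_rot": TCP orientation; "contact_force": force on the tool from outside, world axes, zero at the start; "moment": the same for the moment, N m; "grip_width": finger opening in mm.
Only numpy, scipy, OpenCV 4.12 (cv2) and the standard library are available. Lean on these libraries where they do the work, as an engineer would, in place of code of your own. Each camera call takes 0.05 s, during which the arm holds its last target.

TASK

Take the taller of the two plaster-filled steel flasks, set it down gently and upright on the open front part of the press table and let go of it; there is no room for a hand under the press head, so then slide it back across the table, always upright, until it drops into the round recess under the ram. Then pull the press lever down until the ram bears on the plaster, and let go. Leave the short flask, the two copper casting cups and the square brass block where they are.

Things in the scene. Friction and masses are not known exactly. Their poses are not given: they have to be found in the camera images.
- tall_flask: The tall casting flask, a plain steel tube 56 mm in diameter and 80 mm tall, filled with set plaster to 4 mm below its upper rim (the rim's wall is 3 mm thick, bore 50 mm). Loose, 0.36 to 0.59 kg, stands on the bench. Origin: centre of its underside; z up along its axis; round, so its yaw does not matter.
- short_flask: The short casting flask, of the same make but 42 mm in diameter and 55 mm tall; not wanted. Loose, on the bench. Origin: centre of its underside; z up.
- press: Dark green bench press, fixed, at a new place and yaw each time. Origin: on the bench, straight below the ram. Its -x is the open front (turned towards the robot and its left), z up. Head: 74 mm wide, from x = -37 mm backwards (ram keeper's bolts included), 155 to 241 mm above the bench. Column: 66 mm wide, from x = 62 to 122 mm. Base: 150 mm wide, x = -168 to 128 mm.
- press_seat (a point): Centre of the table's round recess, straight under the ram, at the height of its ledge: 30 mm above the bench, 5 mm below the table top. Here the flask's underside belongs. The recess is 60 mm across and 5 mm deep; its floor is a flat ledge round a grid of three level steel bars over a 46 mm hole. Axes as the press's.
- press_front (a point): Point on the flat steel press table, in the middle of its open front part, 110 mm in front of the recess centre. The table is 130 mm wide and reaches from 60 mm before this point to beyond the recess; its top is 35 mm above the bench. Axes as the press's.
- press_lever (a joint): Turn of the lever, rad: 0 at the start (arm 50 degrees above level, pointing forwards), grows as it is pulled forwards and down. Level pivot along the press's y, at its x = 25 mm, 200 mm above the bench; 12 mm arm in the plane y = -85 mm. Lowers the ram 25 mm per rad. About 5 N at the knob moves it; it stays where left. Ram meets the seated flask's plaster at 0.88 rad, arm about level.
- lever_knob (a point): Centre of the black ball knob, 30 mm in diameter, at the end of the lever arm, 150 mm from the pivot; about 315 mm above the bench at the start and 200 mm when the ram meets the plaster.
- press_ram (a joint): Travel of the ram down from its raised position, m (at most 0.034). Its foot, 40 mm across, starts 128 mm above the bench and meets the plaster of a seated tall flask at 0.022; with the flask still up on the table top it would meet it 5 mm earlier.
- casting_cup_1: Small copper casting cup with plaster on a rubber foot, 50x60x37 mm, a bystander. Origin: centre of its underside.
- casting_cup_2: Small copper casting cup with plaster on a rubber foot, 49x58x39 mm, a bystander. Origin: centre of its underside.
- doming_block: Square brass doming block, a 50 mm cube with hollows in its faces, 0.93 kg, a bystander behind the press. Origin: centre of its underside.

How it is judged (in metres and radians):
On the way, in this order (a step that is already met when the one before it is completed fails the run):
1. the tall flask stands free and upright on the open front part of the press table, ram still up (x of tall_flask in the frame of press_seat between -0.17 and -0.045 m and y of tall_flask in the frame of press_seat between -0.065 and 0.065 m and z of tall_flask in the frame of press_seat between 0.0035 and 0.0075 m and angle between tall_flask's own z axis and vertical below 0.05 rad and linear speed of tall_flask below 0.02 m/s and contact force between tall_flask and the fingers below 0.2 N and value of joint press_ram below 0.004 m), for 0.2 s.
2. it has dropped into the recess, upright, before the ram comes down (horizontal distance between tall_flask and press_seat below 0.004 m and z of tall_flask in the frame of press_seat below 0.002 m and angle between tall_flask's own z axis and vertical below 0.035 rad and value of joint press_ram below 0.004 m), for 0.2 s.
3. the ram is down on the plaster (horizontal distance between tall_flask and press_seat below 0.004 m and z of tall_flask in the frame of press_seat below 0.002 m and angle between tall_flask's own z axis and vertical below 0.035 rad and value of joint press_ram above 0.0205 m), for 0.2 s.
At the end, for the whole second after the job is handed in: The tall flask stands in the recess (within 4 mm of its centre, within 2 mm of its ledge, upright within 2 degrees), at rest, the ram is down on its plaster (travel over 20.5 mm), and the short flask, both casting cups and the brass block are within 30 mm of where they stood (all of step 3 and value of joint press_ram below 0.0245 m and linear speed of tall_flask below 0.01 m/s and distance of each of short_flask, casting_cup_1, casting_cup_2, doming_block from where it was at the start of the episode below 0.03 m); the robot touches nothing.
It fails at once if the tall flask tips by more than 25 degrees (angle between tall_flask's own z axis and vertical above 0.44 rad).
It fails at once if the tall flask lands on the press, or is rammed against it, with more than 70 N while the lever is up (contact force between tall_flask and press above 70 N and value of joint press_lever below 0.3 rad).
It fails at once if the tall flask is dropped or knocked: it moves faster than 0.4 m/s with no finger on it (linear speed of tall_flask above 0.4 m/s and contact force between tall_flask and the fingers below 0.2 N).
It fails at once if another thing on the bench is moved more than 30 mm (distance of any of short_flask, casting_cup_1, casting_cup_2, doming_block from where it was at the start of the episode above 0.03 m).
It also fails if it takes over 72 s, if anything falls off the work surface, if the arm or the gripper's body presses on something with over 40 N, if the wrist force passes 120 N, or if a joint passes its speed limit or range.

## Working session

There is one attempt and no reset: what is moved stays moved. The work goes in short steps, Python scripts to look and compute and a shell command to move; the robot and the scene stay as the last step left them, time stands still between calls to the robot, and variables do not carry over. Pictures are saved under pics/ and viewed, and the job is handed in when it is done.

```bash
mkdir -p pics; ls
python3 - <<'E'
from plant import bot
import cv2,json,numpy as np
for n in("side","top"):
    im=bot.capture(n); cv2.imwrite(f"pics/{n}0.png",im[:,:,::-1]); 
    p=bot.camera_params(n); R=np.array(p["R"]); print(n,p, -R.T@np.array(p["t"]))
print(bot.get_obs(),bot.grip_depth)
E
```

```text
pics
side {'fx': 486.3797996167459, 'fy': 486.3797996167459, 'cx': 315.19296417712917, 'cy': 196.04031948537457, 'R': array([[-0.99158101, -0.12772115,  0.02131666],
       [-0.08387052,  0.50807015, -0.85722252],
       [ 0.09865509, -0.85179342, -0.51450476]]), 't': array([ 580.54599057,  193.34792875, 1466.64546966])} [ 447.1825388  1225.19264613  907.96297242]
top {'fx': 439.8516375749696, 'fy': 439.8516375749696, 'cx': 316.6967630096043, 'cy': 193.83416632641323, 'R': array([[-1.63906804e-02, -9.99865374e-01, -7.60793774e-04],
       [-9.93265560e-01,  1.63697634e-02, -1.14697681e-01],
       [ 1.14694694e-01, -1.12430278e-03, -9.93400153e-01]]), 't': array([  74.90227849,  584.9076054 , 1470.08175545])} [ 413.58570294   66.9702126  1527.52397128]
{'time': 0.1, 'joint_positions': array([ 1.15597758e+00,  3.42652094e-01,  1.52488018e+00,  1.61861938e-05,
        1.27541576e+00, -1.45984382e-01]), 'dq': array([ 0.00089693, -0.0025286 , -0.00057827, -0.00165459, -0.00157185,
        0.00037053]), 'tau': array([ 1.79691600e-03, -4.32000697e+01, -2.44698304e+01,  7.18010939e-02,
        5.25199191e-02, -3.11099861e-06]), 'tool_pos': array([139.26805427, 505.82978711, 226.12937764]), 'tcp_rot': array([-3.14138018e+00,  1.33871687e-03,  1.30195739e+00]), 'contact_force': array([ 0.06799003, -0.41269644,  0.01545442]), 'moment': array([ 0.01589766, -0.00363872,  0.06150006]), 'grip_width': 91.6873422134611} 18.8
```

View pics/side0.png

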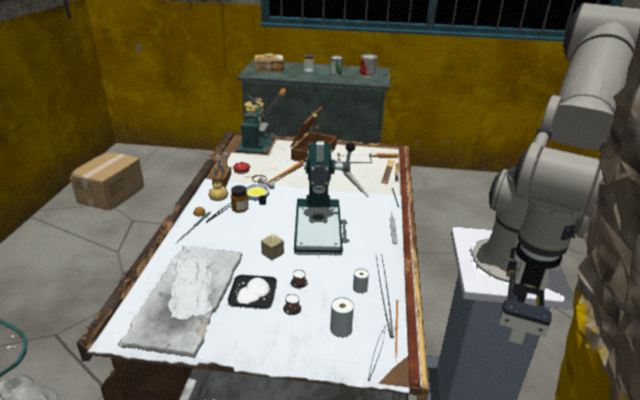

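View pics/top0.png

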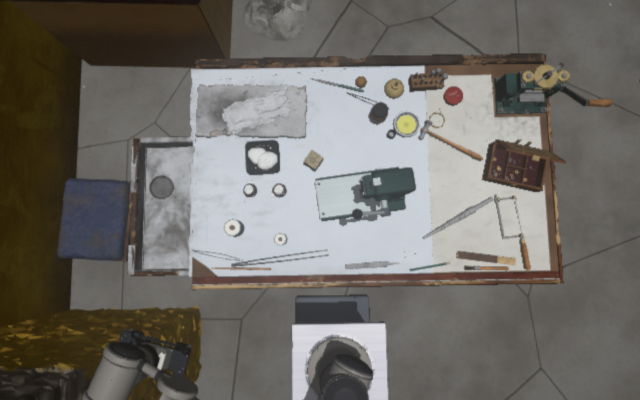

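The flasks are at top (233,228) and (281,239), and at side (342,316) and (361,280). The cups are at top (250,190) and (279,190), the block at (313,159). The press table's front edge is near top column 317, and the knob is near top (357,213), side (350,147). I'll zoom in to get corners.

Run:
```python
import cv2
t=cv2.imread("pics/top0.png");s=cv2.imread("pics/side0.png")
cv2.imwrite("pics/t_press.png",cv2.resize(t[150:235,305:425],None,fx=6.5,fy=6.5,interpolation=cv2.INTER_CUBIC))
cv2.imwrite("pics/t_fl.png",cv2.resize(t[175:260,210:310],None,fx=6,fy=6,interpolation=cv2.INTER_CUBIC))
cv2.imwrite("pics/s_press.png",cv2.resize(s[130:260,250:400],None,fx=4.6,fy=4.6,interpolation=cv2.INTER_CUBIC))
cv2.imwrite("pics/s_fl.png",cv2.resize(s[255:345,270:390],None,fx=6,fy=6,interpolation=cv2.INTER_CUBIC))
```

```text
(no output)
```

View pics/t_press.png

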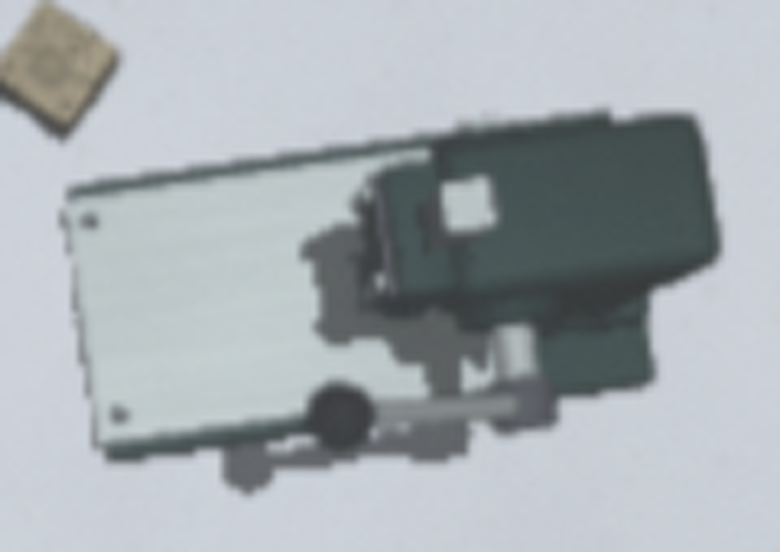

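View pics/s_press.png

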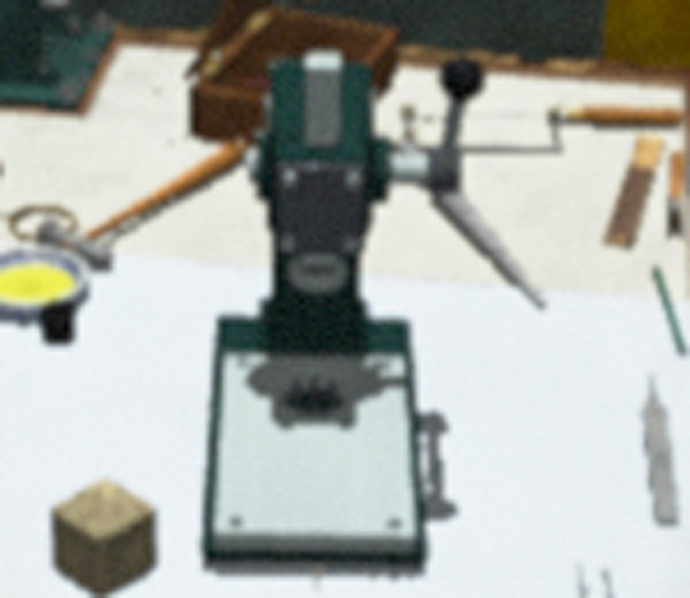

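View pics/t_fl.png

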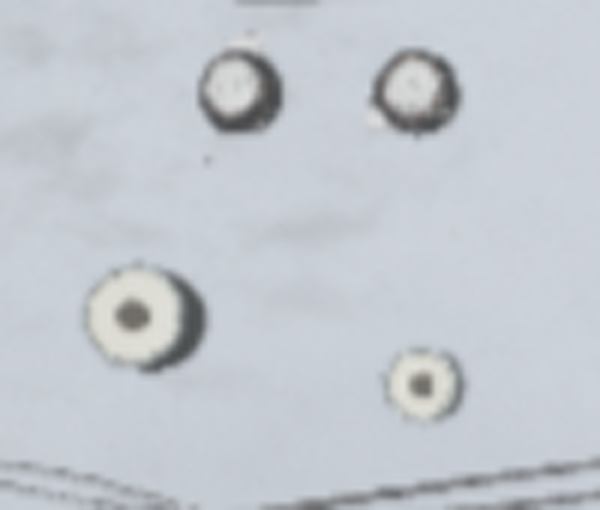

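View pics/s_fl.png

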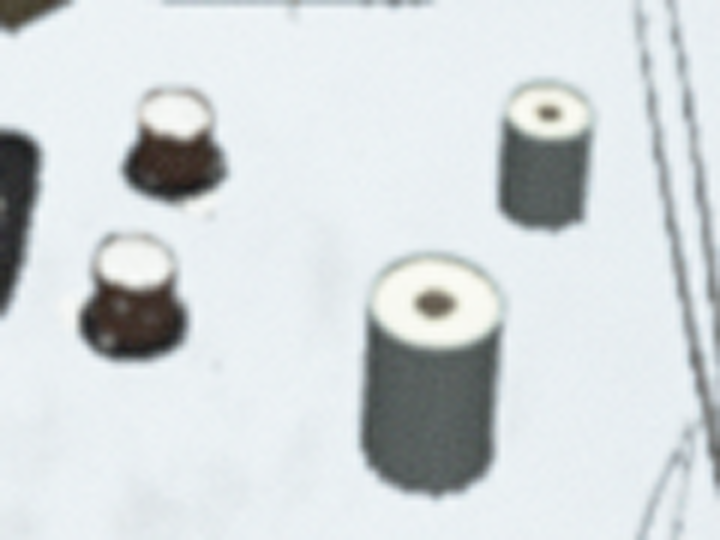

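```bash
cat > h.py <<'E'
import cv2,numpy as np
from plant import bot
P={n:bot.camera_params(n) for n in("side","top")}
def ray(n,u,v,z):
    p=P[n];R=np.array(p["R"]);c=-R.T@np.array(p["t"])
    d=R.T@np.array([(u-p["cx"])/p["fx"],(v-p["cy"])/p["fy"],1.]);return c+d*(z-c[2])/d[2]
def proj(n,X):
    p=P[n];x=np.array(p["R"])@np.array(X,float)+np.array(p["t"]);return p["fx"]*x[0]/x[2]+p["cx"],p["fy"]*x[1]/x[2]+p["cy"]
def tri(a,b):
    A=np.zeros((3,3));B=np.zeros(3)
    for n,(u,v) in(("top",a),("side",b)):
        p=P[n];R=np.array(p["R"]);c=-R.T@np.array(p["t"]);d=ray(n,u,v,0)-c;d/=np.linalg.norm(d);M=np.eye(3)-np.outer(d,d);A+=M;B+=M@c
    return np.linalg.solve(A,B)
E
python3 - <<'E'
from h import *
T=lambda u,v:(305+(u-3)/6.5,150+(v-3)/6.5)
S=lambda u,v:(250+(u-2)/4.6,130+(v-2)/4.6)
F=lambda u,v:(210+(u-2.5)/6,175+(v-2.5)/6)
G=lambda u,v:(270+(u-2.5)/6,255+(v-2.5)/6)
for nm,a,b in(("FL",(68,203),(218,536)),("FR",(98,445),(421,540)),("knob",(341,416),(462,79)),("screwL",(90,220),(236,521)),("screwR",(120,413),(395,523))):
    z=35 if nm!="knob" else 315
    print(nm,ray("top",*T(*a),z).round(1),ray("side",*S(*b),z).round(1),tri(T(*a),S(*b)).round(1))
for nm,a,b,z in(("tall",(133,316),(435,303),77),("short",(422,385),(549,113),52),("tall_rimellipse",(134,316),(435,302),80)):
    print(nm,ray("top",*F(*a),z).round(1),ray("side",*G(*b),z).round(1),tri(F(*a),G(*b)).round(1))
t=cv2.imread("pics/top0.png");print([t[y,x].tolist() for x,y in((325,190),(340,200),(350,240),(300,200),(340,175))])
# colour mask of the table
b,g,r=[t[:,:,i].astype(int) for i in range(3)]
m=((g-b)>=-2)&(g>150)
m=m.astype(np.uint8)*255; mm=np.zeros_like(m);mm[160:225,312:380]=m[160:225,312:380];cv2.imwrite("pics/m.png",cv2.resize(mm[155:230,305:385],None,fx=8,fy=8,interpolation=0))
E
```

```text
FL [631.1  70.4  35. ] [631.2  75.6  35. ] [631.8  70.4  31. ]
FR [503.2  56.7  35. ] [500.9  59.4  35. ] [502.1  56.7  33. ]
knob [497.  -44.7 315. ] [497.6 -44.6 315. ] [497.3 -44.8 314.9]
screwL [621.8  58.9  35. ] [622.2  57.8  35. ] [621.9  58.9  35.8]
screwR [519.7  44.9  35. ] [519.2  43.7  35. ] [519.4  45.   35.9]
tall [475.  346.7  77. ] [476.7 347.8  77. ] [475.9 346.9  76.1]
short [435.1 190.5  52. ] [436.3 192.3  52. ] [435.7 190.6  50.6]
tall_rimellipse [474.8 345.6  80. ] [476.6 350.4  80. ] [475.9 346.3  76.1]
[[199, 198, 188], [204, 203, 193], [215, 208, 201], [218, 210, 204], [133, 129, 121]]
```

View pics/m.png

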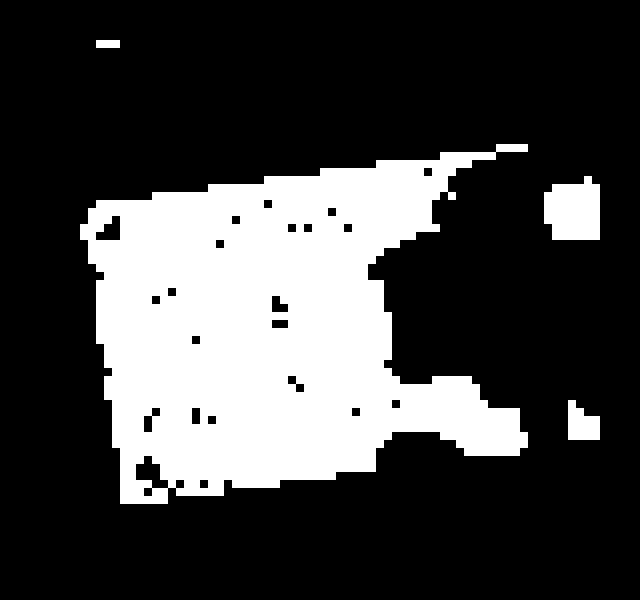

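Run:
```python
from h import *
t=cv2.imread("pics/top0.png").astype(float)
g=t[:,:,2]-t[:,:,0]; # r-b
G=t[:,:,1]
# left edge (dark green base strip beyond table): per column find 50% crossing of brightness
def cross(arr,lo,hi,rev=False):
    seg=arr[lo:hi]; return seg
up=[];dn=[]
for u in range(322,362):
    c=G[:,u]
    # upper: go up from row 185 until brightness <160
    v=190
    while c[v]>165 and v>160:v-=1
    if v>165: up.append((u,v+ (165-c[v])/(c[v+1]-c[v])))
for u in range(322,348):
    c=G[:,u];v=205
    while c[v]>165 and v<230:v+=1
    if v<225: dn.append((u,v-(165-c[v])/(c[v-1]-c[v])))
fr=[]
for v in range(184,215):
    r=G[v,:];
    k=np.argmin(r[312:324])+312; fr.append((k,v))
for nm,L in(("up",up),("dn",dn),("front",fr)):
    W=np.array([ray("top",u,v,35)[:2] for u,v in L],np.float32)
    f=cv2.fitLine(W,cv2.DIST_HUBER,0,.01,.01).ravel(); print(nm,len(L),f,np.degrees(np.arctan2(f[1],f[0])), np.array(L[::6]).round(1).tolist())
```

```text
up 40 [0. 0. 0. 0.] 0.0 [[322.0, 179.8], [328.0, 178.8], [334.0, 177.9], [340.0, 176.9], [346.0, 176.0], [352.0, 189.9], [358.0, 204.6]]
dn 26 [ 1.2668306e-01 -9.9194324e-01  5.1153998e+02  2.6185431e+00] -82.72204 [[322.0, 212.1], [328.0, 216.4], [334.0, 215.6], [340.0, 214.7], [346.0, 213.8]]
front 31 [9.9178481e-01 1.2791732e-01 5.7196448e+02 6.5617569e+01] 7.3492594 [[319, 184], [316, 190], [316, 196], [317, 202], [318, 208], [323, 214]]<stdin>:14: RuntimeWarning: divide by zero encountered in scalar divide
h.py:6: RuntimeWarning: invalid value encountered in divide
  d=R.T@np.array([(u-p["cx"])/p["fx"],(v-p["cy"])/p["fy"],1.]);return c+d*(z-c[2])/d[2]
```

Run:
```python
from h import *
G=cv2.imread("pics/top0.png").astype(float)[:,:,1]
up=[];dn=[]
for u in range(322,350):
    c=G[:,u];v=185
    while c[v]>160:v-=1
    up.append((u,v+(160-c[v])/(c[v+1]-c[v])))
for u in range(325,350):
    c=G[:,u];v=207
    while c[v]>160:v+=1
    dn.append((u,v-(160-c[v])/(c[v-1]-c[v])))
for nm,L in(("up",up),("dn",dn)):
    W=np.array([ray("top",u,v,35)[:2] for u,v in L],np.float32)
    f=cv2.fitLine(W,cv2.DIST_HUBER,0,.01,.01).ravel(); print(nm,f,np.degrees(np.arctan2(f[1],f[0])))
    th=np.radians(-82.6);n=np.array([-np.sin(th),np.cos(th)]);print(f[2:]@n)
# from the knob (497.3,-44.8): press x=25-150cos50=-71.4,y=-85
for d in(-82.,-82.6,-83.):
    th=np.radians(d);ex=np.array([np.cos(th),np.sin(th)]);ey=np.array([-ex[1],ex[0]])
    k=np.array([497.3,-44.8])+71.4*ex+85*ey
    m=np.array([567.0,63.5])+170*ex
    s=np.array([570.6,51.9])+ex*158
    print(d,"seat knob",k.round(1),"front edge",m.round(1),"screws(if x=-158)",s.round(1))
```

```text
up [ 1.2452897e-01 -9.9221599e-01  6.4231665e+02 -1.0118900e+01] -82.84644
635.6636295101563
dn [ 1.2655888e-01 -9.9195910e-01  5.1129181e+02  1.6054443e+00] -82.72921
507.2401167872795
-82.0 seat knob [ 591.4 -103.7] front edge [ 590.7 -104.8] screws(if x=-158) [ 592.6 -104.6]
-82.6 seat knob [ 590.8 -104.7] front edge [ 588.9 -105.1] screws(if x=-158) [ 590.9 -104.8]
-83.0 seat knob [ 590.4 -105.3] front edge [ 587.7 -105.2] screws(if x=-158) [ 589.9 -104.9]
```

```bash
cat >> h.py <<'E'
from scipy.spatial.transform import Rotation as Ro
YAW=np.radians(-82.75);EX=np.array([np.cos(YAW),np.sin(YAW),0]);EY=np.array([-EX[1],EX[0],0]);SEAT=np.array([590.,-105.,30.])
def press(x,y,z): return SEAT*[1,1,0]+x*EX+y*EY+[0,0,z]
def down(yaw,tilt=0): # tilt: fingers lean to press +x when yaw along EY
    return Ro.from_euler('z',yaw)*Ro.from_euler('x',np.pi)*Ro.from_rotvec([-tilt,0,0])
def delta(pos,rot):
    o=bot.get_obs();R=Ro.from_euler('xyz',o["tcp_rot"]);p=o["tool_pos"]
    s=R.inv().apply(np.array(pos)-p)/200;w=(R.inv()*rot).as_rotvec(degrees=True)/45
    print("shift",s.round(3),"turn",w.round(3),"t",round(o["time"],2))
def st():
    o=bot.get_obs();print({k:np.round(o[k],3).tolist() for k in("time","joint_positions","tool_pos","tcp_rot","contact_force","grip_width")})
E
python3 - <<'E'
from h import *
for n,u,v in(("cup1",250,190),("cup2",279,190)):print(ray("top",u,v,37).round(0))
delta([475.5,347,226],down(.517)); print(press(-135,0,35),press(0,0,0))
print([np.round(proj("side",press(30*np.cos(a),30*np.sin(a),35))) for a in(0,1.57,3.14,4.71)])
E
python3 -m inch '[[[-0.03,0.15,0,0,0,0.15,-1],[-0.08,0.35,0,0,0,0.35,-1],[-0.14,0.55,0,0,0,0.55,-1],[-0.2,0.75,0,0,0,0.75,-1],[-0.26,0.9,0,0,0,0.9,-1],[-0.3,0.97,0,0,0,0.97,-1],[-0.32,1,0,0,0,1,-1],[-0.32,1,0,0,0,1,-1],[-0.32,1,0,0,0,1,-1],[-0.32,1,0,0,0,1,-1]]]'
python3 -c "
from h import *
st();delta([475.5,347,140],down(.517))"
```

```text
[603. 293.  37.]
[601. 194.  37.]
shift [-3.190e-01  1.832e+00  1.000e-03] turn [0.    0.002 0.999] t 0.1
[572.96313917  28.92066821  35.        ] [ 590. -105.    0.]
[array([318., 210.]), array([309., 214.]), array([318., 220.]), array([327., 215.])]
time: 1.35
tool_pos: [314.7, 391.8, 226.7]
tcp_rot: [-3.141, -0.0, 0.518]
contact_force: [-0.2, -0.1, -0.1]
grip_width: 92.0
{'time': 1.35, 'joint_positions': [0.741, 0.301, 1.584, 0.0, 1.256, 0.223], 'tool_pos': [314.662, 391.845, 226.749], 'tcp_rot': [-3.141, -0.0, 0.518], 'contact_force': [-0.225, -0.101, -0.081], 'grip_width': 91.986}
shift [0.588 0.593 0.434] turn [-0.    -0.     0.001] t 1.35
```

```bash
python3 -m inch '[[[0.1,0.1,0.05,0,0,0,-1],[0.25,0.25,0.15,0,0,0,-1],[0.4,0.4,0.25,0,0,0,-1],[0.52,0.53,0.35,0,0,0,-1],[0.57,0.575,0.42,0,0,0,-1],[0.588,0.593,0.43,0,0,0,-1],[0.588,0.593,0.45,0,0,0,-1],[0.588,0.593,0.45,0,0,0,-1],[0.588,0.593,0.45,0,0,0,-1],[0.588,0.593,0.45,0,0,0,-1]]]'
python3 -c "
from h import *
for n in('side','top'): cv2.imwrite(f'pics/{n}1.png',cv2.resize(bot.capture(n)[:,:,::-1][170:340,200:420],None,fx=3.5,fy=3.5,interpolation=2))
delta([475.5,347,36],down(.517))"
```

```text
time: 2.6
tool_pos: [475.9, 346.6, 137.2]
tcp_rot: [-3.142, -0.001, 0.517]
contact_force: [-0.1, 0.3, 0.1]
grip_width: 91.8
shift [-0.001 -0.004  0.505] turn [-0.    -0.001 -0.   ] t 2.7
```

View pics/side1.png

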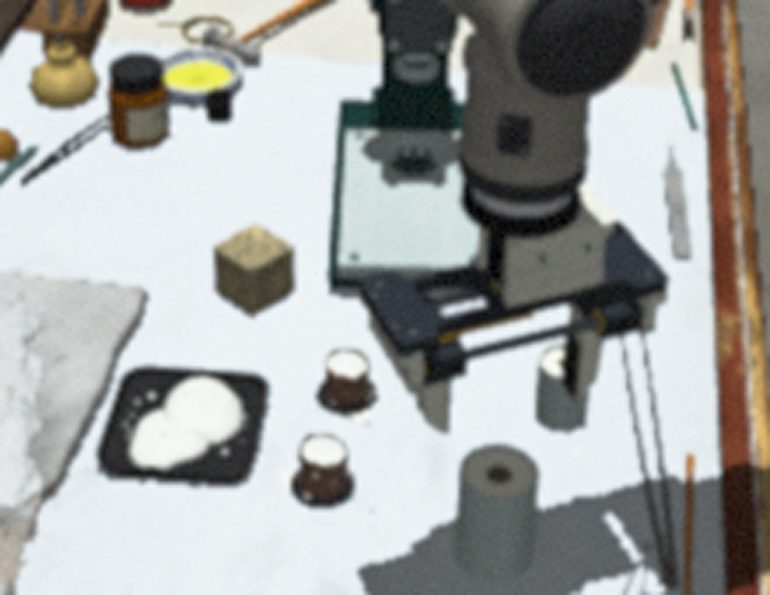

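The jaws straddle the flask: the fingertips are at crop (438,430) and (575,415), with the flask top at (500,475). The gripper body is long along the jaw axis. I'll descend and grip.

```bash
python3 -m inch '[[[0,0,0.08,0,0,0,-1],[0,0,0.2,0,0,0,-1],[0,0,0.32,0,0,0,-1],[0,0,0.42,0,0,0,-1],[0,0,0.48,0,0,0,-1],[0,0,0.5,0,0,0,-1],[0,0,0.5,0,0,0,-1],[0,0,0.5,0,0,0,0.3],[0,0,0.5,0,0,0,0.6],[0,0,0.5,0,0,0,1]]]'
python3 -m inch '[[[0,0,0,0,0,0,1],[0,0,0,0,0,0,1],[0,0,0,0,0,0,1],[0,0,-0.05,0,0,0,1],[0,0,-0.15,0,0,0,1],[0,0,-0.28,0,0,0,1],[0,0,-0.4,0,0,0,1],[0,0,-0.48,0,0,0,1],[0,0,-0.5,0,0,0,1],[0,0,-0.5,0,0,0,1]]]'
python3 -c "
from h import *
for n in('side',): cv2.imwrite(f'pics/{n}2.png',cv2.resize(bot.capture(n)[:,:,::-1][170:340,200:420],None,fx=3.5,fy=3.5,interpolation=2))
delta(press(-135,0,138),down(-.135))"
```

```text
time: 3.95
tool_pos: [476.3, 346.5, 37.1]
tcp_rot: [-3.142, -0.001, 0.517]
contact_force: [0.2, 0.5, 0.5]
grip_width: 66.5
time: 5.2
tool_pos: [475.7, 346.1, 136.2]
tcp_rot: [-3.142, 0.001, 0.517]
contact_force: [-0.3, -0.0, -3.8]
grip_width: 55.9
shift [-0.359  1.619 -0.01 ] turn [0.001 0.002 0.83 ] t 5.25
```

View pics/side2.png

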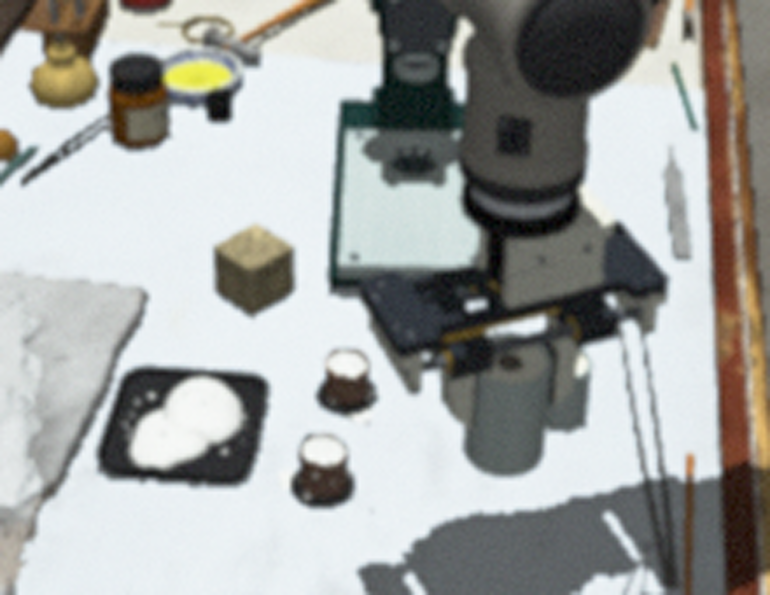

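The flask is lifted and upright in the jaws (width 55.9). Carry it to the press.

```bash
python3 -m inch '[[[-0.02,0.08,0,0,0,0.06,1],[-0.05,0.2,0,0,0,0.16,1],[-0.09,0.35,0,0,0,0.28,1],[-0.13,0.5,0,0,0,0.4,1],[-0.17,0.65,0,0,0,0.52,1],[-0.2,0.78,0,0,0,0.64,1],[-0.22,0.88,0,0,0,0.74,1],[-0.23,0.95,0,0,0,0.8,1],[-0.24,1,0,0,0,0.83,1],[-0.24,1,0,0,0,0.83,1]]]'
python3 -c "
from h import *
delta(press(-135,0,138),down(-.135))"
```

```text
time: 6.5
tool_pos: [533.2, 148.2, 136.6]
tcp_rot: [-3.142, 0.0, -0.136]
contact_force: [0.4, -0.4, -3.0]
grip_width: 56.1
shift [ 0.278  0.564 -0.007] turn [-0.     0.    -0.001] t 6.5
```

```bash
python3 -m inch '[[[0.03,0.06,0,0,0,0,1],[0.08,0.16,0,0,0,0,1],[0.14,0.29,0,0,0,0,1],[0.2,0.41,0,0,0,0,1],[0.25,0.5,0,0,0,0,1],[0.27,0.55,0.03,0,0,0,1],[0.278,0.564,0.1,0,0,0,1],[0.278,0.564,0.18,0,0,0,1],[0.278,0.564,0.23,0,0,0,1],[0.278,0.564,0.25,0,0,0,1]]]'
python3 -c "
from h import *
for n in('side','top'): cv2.imwrite(f'pics/{n}3.png',cv2.resize(bot.capture(n)[:,:,::-1][100:270,230:450],None,fx=3.5,fy=3.5,interpolation=2))
delta(press(-135,0,73),down(-.135));st()"
```

```text
time: 7.75
tool_pos: [572.4, 30.0, 85.5]
tcp_rot: [-3.142, 0.002, -0.134]
contact_force: [-0.1, -0.4, -3.9]
grip_width: 56.0
shift [0.001 0.004 0.066] turn [-0.     0.001  0.   ] t 7.85
{'time': 7.85, 'joint_positions': [-0.082, 0.573, 1.568, 0.0, 1.001, 0.053], 'tool_pos': [572.794, 29.831, 86.252], 'tcp_rot': [-3.142, 0.001, -0.135], 'contact_force': [0.27, 0.53, -3.786], 'grip_width': 56.127}
```

View pics/side3.png

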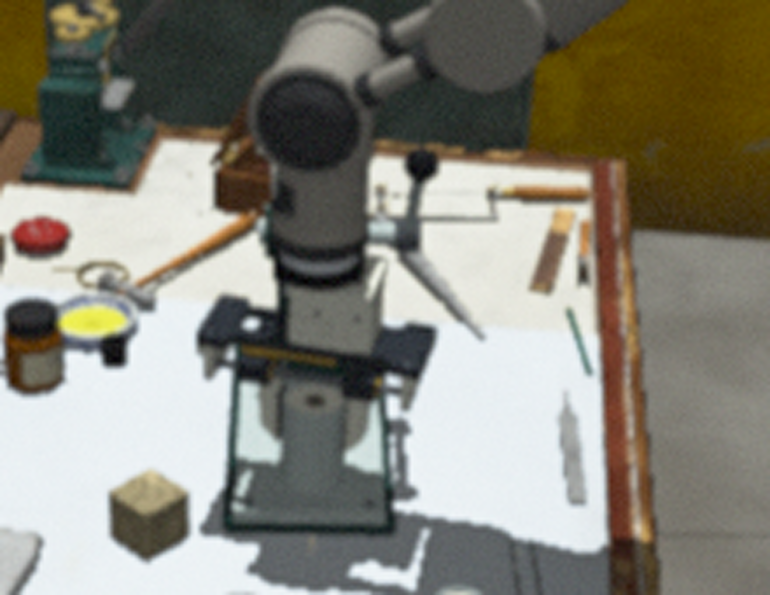

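View pics/top3.png

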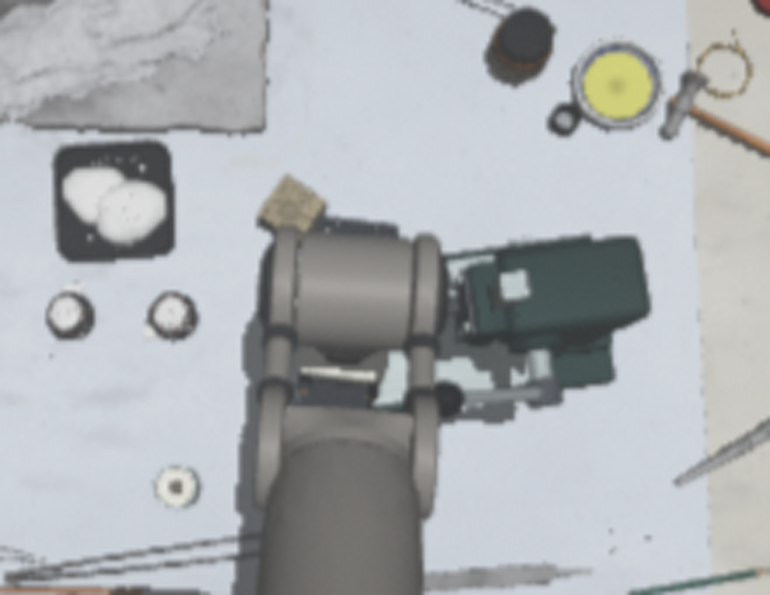

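The flask hangs over the middle of the table front. The wrist is close to the knob but not touching it. I'll lower slowly and watch the force.

```bash
python3 -m inch '[[[0,0,0.015,0,0,0,1],[0,0,0.03,0,0,0,1],[0,0,0.04,0,0,0,1],[0,0,0.048,0,0,0,1],[0,0,0.054,0,0,0,1],[0,0,0.058,0,0,0,1],[0,0,0.062,0,0,0,1],[0,0,0.066,0,0,0,1],[0,0,0.068,0,0,0,1],[0,0,0.07,0,0,0,1]]]'
python3 -c "
from h import *
st()"
```

```text
time: 9.1
tool_pos: [573.0, 29.4, 72.7]
tcp_rot: [-3.141, -0.0, -0.135]
contact_force: [0.0, -1.1, -4.5]
grip_width: 55.8
{'time': 9.1, 'joint_positions': [-0.082, 0.59, 1.581, 0.0, 0.971, 0.053], 'tool_pos': [573.041, 29.447, 72.726], 'tcp_rot': [-3.141, -0.0, -0.135], 'contact_force': [0.022, -1.089, -4.542], 'grip_width': 55.815}
```

```bash
python3 -m inch '[[[0,0,0.002,0,0,0,1],[0,0,0.004,0,0,0,1],[0,0,0.006,0,0,0,1],[0,0,0.007,0,0,0,1],[0,0,0.008,0,0,0,1],[0,0,0.009,0,0,0,1],[0,0,0.01,0,0,0,1],[0,0,0.01,0,0,0,1],[0,0,0.01,0,0,0,1],[0,0,0.01,0,0,0,1]]]'
```

```text
time: 10.35
tool_pos: [573.2, 29.4, 71.8]
tcp_rot: [-3.141, -0.001, -0.135]
contact_force: [-2.7, 0.8, 8.9]
grip_width: 56.1
```

Table contact is confirmed (force z went from -4 to +9 N). Open, then rise.

```bash
python3 -m inch '[[[0,0,0,0,0,0,-0.3],[0,0,0,0,0,0,-0.5],[0,0,0,0,0,0,-0.8],[0,0,0,0,0,0,-1],[0,0,0,0,0,0,-1],[0,0,0,0,0,0,-1],[0,0,0,0,0,0,-1],[0,0,-0.02,0,0,0,-1],[0,0,-0.08,0,0,0,-1],[0,0,-0.15,0,0,0,-1]]]'
python3 -m inch '[[[0,0,-0.1,0,0,0,-1],[0,0,-0.2,0,0,0,-1],[0,0,-0.3,0,0,0,-1],[0,0,-0.35,0,0,0,-1],[0,-0.1,-0.4,0,0,0,-1],[0,-0.25,-0.4,0,0,0,-1],[0,-0.35,-0.4,0,0,0,-1],[0,-0.45,-0.4,0,0,0,-1],[0,-0.5,-0.4,0,0,0,-1],[0,-0.5,-0.4,0,0,0,-1]]]'
python3 -c "
from h import *
for n in('side','top'): cv2.imwrite(f'pics/{n}4.png',cv2.resize(bot.capture(n)[:,:,::-1][100:270,230:450],None,fx=3.5,fy=3.5,interpolation=2))
st()
delta(press(-195,0,110),down(.1263,np.radians(45)))"
```

```text
time: 11.6
tool_pos: [573.1, 29.5, 101.8]
tcp_rot: [-3.141, -0.0, -0.135]
contact_force: [0.3, 0.2, 0.4]
grip_width: 91.8
time: 12.85
tool_pos: [586.4, 129.1, 180.5]
tcp_rot: [3.141, 0.0, -0.134]
contact_force: [0.0, 0.5, -0.6]
grip_width: 91.9
{'time': 12.95, 'joint_positions': [0.088, 0.517, 1.376, -0.0, 1.249, 0.223], 'tool_pos': [586.44, 128.09, 180.609], 'tcp_rot': [3.141, 0.0, -0.136], 'contact_force': [0.366, -0.335, -0.05], 'grip_width': 91.682}
shift [-0.077  0.211  0.353] turn [-0.994  0.131 -0.316] t 12.95
```

View pics/side4.png

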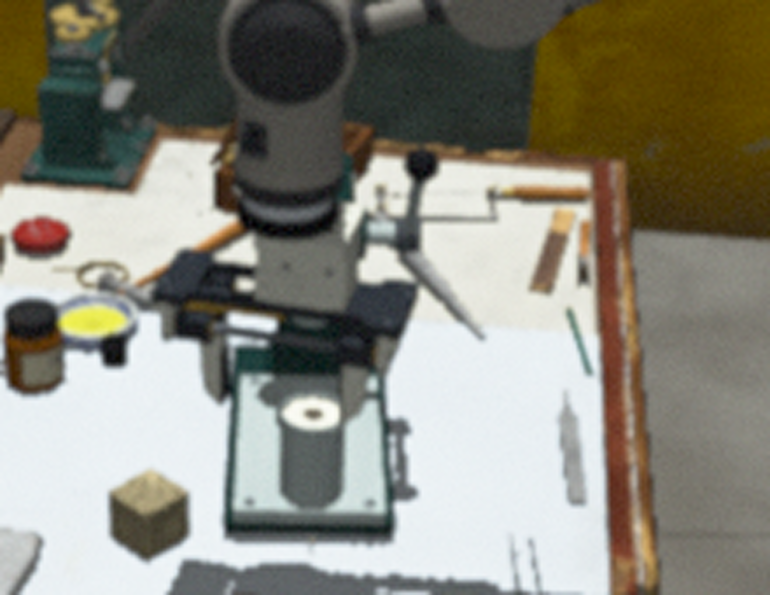

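View pics/top4.png

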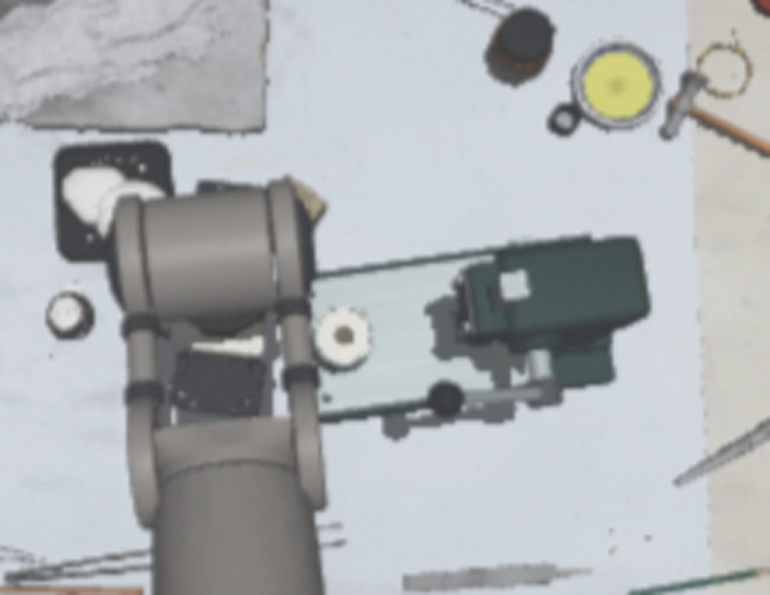

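The flask stands upright with its spot at top-crop (343,335), and the table is clear around it. Now I'll measure it, tilt the gripper 45°, and set the fingers to a gap of about 36 mm so they cradle the flask.

```bash
python3 -c "
from h import *
def pf(X): d=np.array(X)-SEAT; return np.round([d@EX,d@EY],1)
for n,u,v in (('top',230+341.5/3.5,100+333.5/3.5),('side',230+311.5/3.5,100+411.5/3.5)): X=ray(n,u,v,111); print(n,X.round(1),pf(X))
print(pf(ray('top',313,159,50)))"
python3 -m inch '[[[-0.005,0.01,0.03,-0.1,0.01,-0.03,0],[-0.01,0.03,0.06,-0.2,0.02,-0.06,0.22],[-0.02,0.06,0.1,-0.32,0.04,-0.1,0.22],[-0.03,0.1,0.15,-0.45,0.06,-0.14,0.22],[-0.04,0.13,0.2,-0.58,0.08,-0.18,0.22],[-0.05,0.16,0.25,-0.7,0.09,-0.22,0.22],[-0.06,0.18,0.29,-0.82,0.11,-0.26,0.22],[-0.07,0.2,0.32,-0.92,0.12,-0.29,0.22],[-0.077,0.21,0.34,-0.994,0.131,-0.316,0.22],[-0.077,0.211,0.353,-0.994,0.131,-0.316,0.22]]]'
python3 -c "
from h import *
for n in('side','top'): cv2.imwrite(f'pics/{n}5.png',cv2.resize(bot.capture(n)[:,:,::-1][100:270,230:450],None,fx=3.5,fy=3.5,interpolation=2))
st()
delta(press(-185,0,57),down(.1263,np.radians(45)))"
```

```text
top [571.8  30.2 111. ] [-136.4   -1. ]
side [573.  27. 111.] [-133.1   -0.2]
[-165.1  136. ]
time: 14.2
tool_pos: [565.0, 88.6, 109.1]
tcp_rot: [2.356, 0.002, 0.127]
contact_force: [-0.3, 0.4, -0.4]
grip_width: 35.8
{'time': 14.3, 'joint_positions': [0.401, 0.734, 1.475, -0.783, 1.3, 0.64], 'tool_pos': [565.68, 88.355, 109.993], 'tcp_rot': [2.357, -0.0, 0.126], 'contact_force': [-0.308, 0.075, 0.213], 'grip_width': 35.502}
shift [-0.001 -0.152  0.222] turn [-0.002  0.001 -0.001] t 14.3
```

View pics/side5.png

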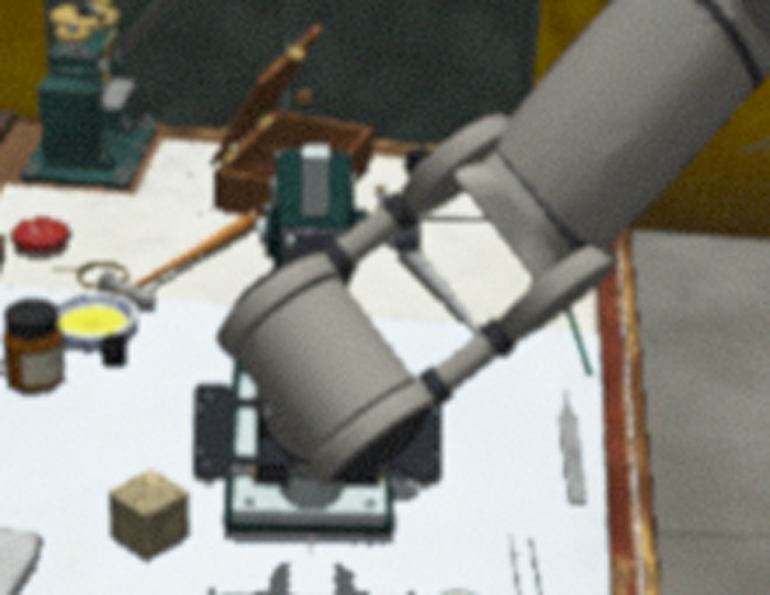

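View pics/top5.png

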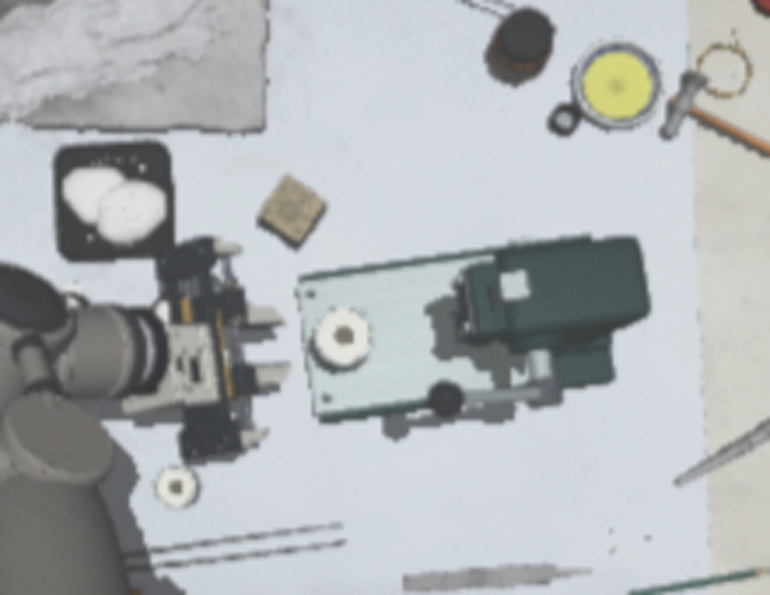

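The tool is tilted 45° with tips on the table axis. The tips are at top-crop (275,315) and (280,375), just short of the flask at (341,334). Nothing is near the brass block. Lower and approach.

```bash
python3 -m inch '[[[0,-0.02,0.03,0,0,0,0.22],[0,-0.05,0.08,0,0,0,0.22],[0,-0.09,0.13,0,0,0,0.22],[0,-0.12,0.18,0,0,0,0.22],[0,-0.14,0.21,0,0,0,0.22],[0,-0.152,0.222,0,0,0,0.22],[0,-0.142,0.232,0,0,0,0.22],[0,-0.127,0.247,0,0,0,0.22],[0,-0.112,0.262,0,0,0,0.22],[0,-0.107,0.267,0,0,0,0.22]]]'
python3 -c "
from h import *
for n in('side','top'): cv2.imwrite(f'pics/{n}6.png',cv2.resize(bot.capture(n)[:,:,::-1][100:270,230:450],None,fx=3.5,fy=3.5,interpolation=2))
st()
delta(press(-90,0,57),down(.1263,np.radians(45)))"
```

```text
time: 15.55
tool_pos: [568.5, 66.0, 57.5]
tcp_rot: [2.356, -0.001, 0.126]
contact_force: [0.2, -0.2, -0.1]
grip_width: 35.9
{'time': 15.65, 'joint_positions': [0.367, 0.799, 1.525, -0.828, 1.201, 0.708], 'tool_pos': [568.443, 66.133, 57.377], 'tcp_rot': [2.356, -0.0, 0.126], 'contact_force': [-0.12, -0.281, -0.192], 'grip_width': 35.959}
shift [-0.001  0.29   0.293] turn [-0. -0. -0.] t 15.65
```

View pics/top6.png

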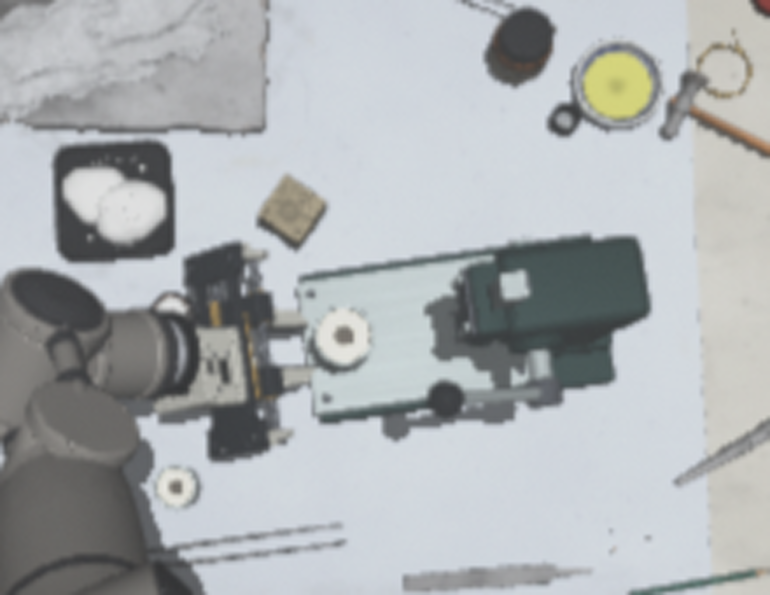

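```bash
python3 -m inch '[[[0,0.008,0.008,0,0,0,0.22],[0,0.018,0.018,0,0,0,0.22],[0,0.035,0.035,0,0,0,0.22],[0,0.06,0.06,0,0,0,0.22],[0,0.09,0.09,0,0,0,0.22],[0,0.12,0.12,0,0,0,0.22],[0,0.15,0.15,0,0,0,0.22],[0,0.175,0.175,0,0,0,0.22],[0,0.19,0.19,0,0,0,0.22],[0,0.195,0.195,0,0,0,0.22]]]'
python3 -c "
from h import *
for n in('side','top'): cv2.imwrite(f'pics/{n}7.png',cv2.resize(bot.capture(n)[:,:,::-1][100:270,230:450],None,fx=3.5,fy=3.5,interpolation=2))
st()
delta(press(-50,0,57),down(.1263,np.radians(45)))"
```

```text
time: 16.9
tool_pos: [575.3, 11.4, 57.2]
tcp_rot: [2.356, -0.0, 0.126]
contact_force: [-0.7, 1.5, 0.3]
grip_width: 35.8
{'time': 17.0, 'joint_positions': [0.276, 0.777, 1.58, -0.883, 1.131, 0.689], 'tool_pos': [575.32, 11.517, 57.216], 'tcp_rot': [2.356, -0.0, 0.126], 'contact_force': [-1.013, 0.901, -0.274], 'grip_width': 36.031}
shift [-0.001  0.238  0.239] turn [-0. -0.  0.] t 17.0
```

View pics/top7.png

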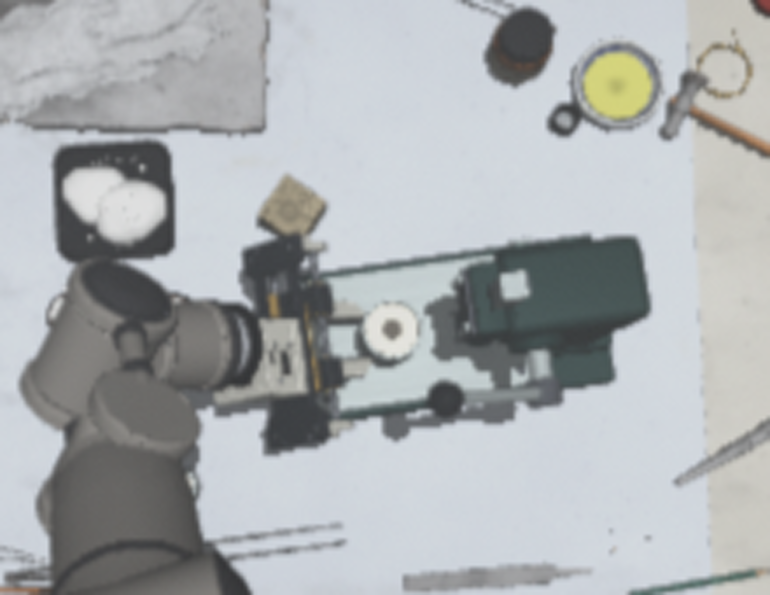

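View pics/side7.png

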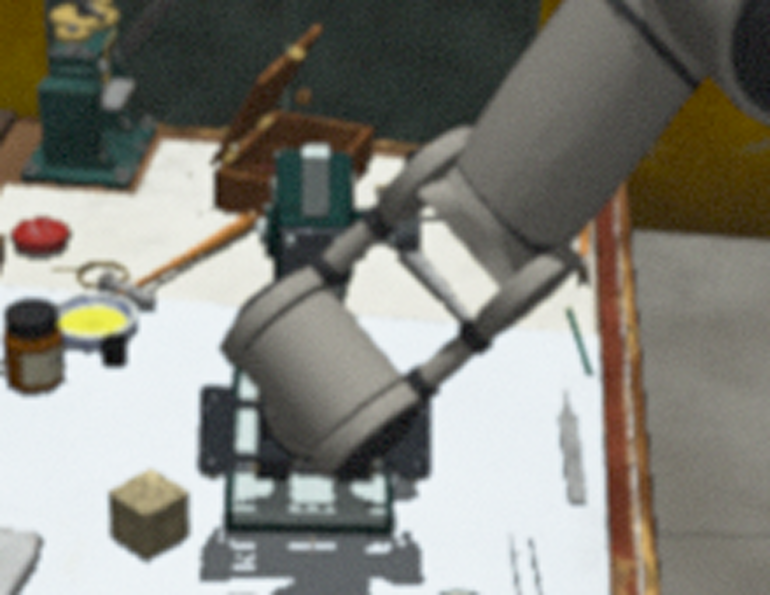

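The push runs straight: the flask is now at crop (391,330), nested between the fingertips and upright, with about 1 N of force. Joint 4 is nearing its -1 limit, so I'll ease the tilt to 40° while pushing on.

```bash
python3 -c "
from h import *
def pf(X): d=np.array(X)-SEAT; return np.round([d@EX,d@EY],1)
X=ray('top',230+390/3.5,100+328.5/3.5,111); print(X.round(1),pf(X),pf(bot.get_obs()['tool_pos']))
delta(press(-60,0,57),down(.1263,np.radians(40)))"
```

```text
[575.7 -14.8 111. ] [-91.3  -2.8] [-1.174e+02  1.000e-01]
shift [-0.001  0.202  0.204] turn [ 0.111 -0.     0.   ] t 17.0
```

```bash
python3 -m inch '[[[0,0.01,0.01,0.01,0,0,0.22],[0,0.03,0.03,0.03,0,0,0.22],[0,0.055,0.055,0.045,0,0,0.22],[0,0.085,0.085,0.06,0,0,0.22],[0,0.115,0.115,0.075,0,0,0.22],[0,0.145,0.145,0.09,0,0,0.22],[0,0.17,0.17,0.1,0,0,0.22],[0,0.19,0.19,0.11,0,0,0.22],[0,0.2,0.202,0.111,0,0,0.22],[0,0.202,0.204,0.111,0,0,0.22]]]'
python3 -c "
from h import *
for n in('side','top'): cv2.imwrite(f'pics/{n}8.png',cv2.resize(bot.capture(n)[:,:,::-1][100:270,230:450],None,fx=3.5,fy=3.5,interpolation=2))
st()
delta(press(-40,0,57),down(.1263,np.radians(38)))"
```

```text
time: 18.25
tool_pos: [582.6, -45.4, 57.0]
tcp_rot: [2.444, -0.0, 0.126]
contact_force: [-0.8, 2.7, 2.5]
grip_width: 35.8
{'time': 18.35, 'joint_positions': [0.143, 0.728, 1.624, -0.862, 1.01, 0.577], 'tool_pos': [582.619, -45.207, 56.908], 'tcp_rot': [2.443, -0.0, 0.127], 'contact_force': [-0.794, 2.455, 1.752], 'grip_width': 36.025}
shift [-0.001  0.078  0.065] turn [ 0.044 -0.     0.   ] t 18.35
```

View pics/top8.png

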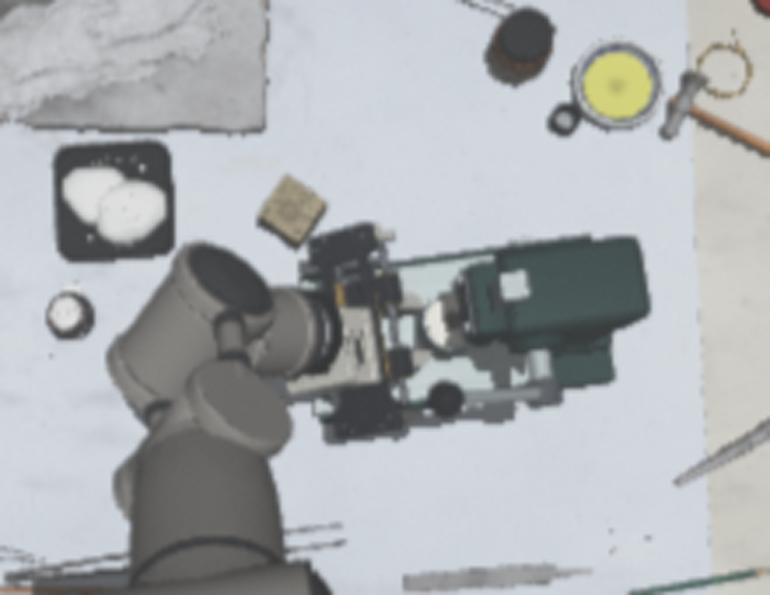

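View pics/side8.png

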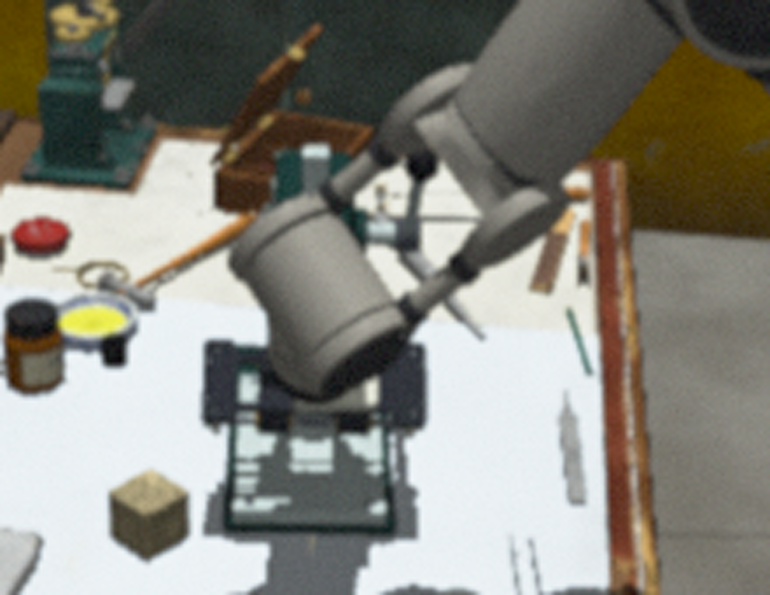

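The flask is nearly under the head (crop (440,325)) and the wrist is clear of the knob and head. Next are slow final pushes with the tilt eased to 38°.

```bash
python3 -m inch '[[[0,0.008,0.007,0.005,0,0,0.22],[0,0.016,0.013,0.01,0,0,0.22],[0,0.024,0.02,0.015,0,0,0.22],[0,0.032,0.027,0.02,0,0,0.22],[0,0.04,0.034,0.025,0,0,0.22],[0,0.048,0.041,0.03,0,0,0.22],[0,0.057,0.048,0.035,0,0,0.22],[0,0.066,0.055,0.04,0,0,0.22],[0,0.074,0.062,0.044,0,0,0.22],[0,0.078,0.065,0.044,0,0,0.22]]]'
python3 -c "
from h import *
st()
delta(press(-28.7,0,57),down(.1263,np.radians(38)))"
```

```text
time: 19.6
tool_pos: [584.9, -65.7, 56.7]
tcp_rot: [2.478, 0.0, 0.126]
contact_force: [-0.2, 2.0, 0.3]
grip_width: 35.9
{'time': 19.6, 'joint_positions': [0.092, 0.712, 1.632, -0.842, 0.97, 0.522], 'tool_pos': [584.928, -65.678, 56.689], 'tcp_rot': [2.478, 0.0, 0.126], 'contact_force': [-0.163, 2.028, 0.256], 'grip_width': 35.902}
shift [0.    0.044 0.032] turn [-0.     0.001  0.   ] t 19.6
```

```bash
python3 -m inch '[[[0,0.004,0.003,0,0,0,0.22],[0,0.008,0.006,0,0,0,0.22],[0,0.012,0.009,0,0,0,0.22],[0,0.016,0.012,0,0,0,0.22],[0,0.02,0.015,0,0,0,0.22],[0,0.024,0.018,0,0,0,0.22],[0,0.028,0.021,0,0,0,0.22],[0,0.032,0.024,0,0,0,0.22],[0,0.035,0.026,0,0,0,0.22],[0,0.036,0.027,0,0,0,0.22]]]'
python3 -c "
from h import *
st()
for n in('side','top'): cv2.imwrite(f'pics/{n}9.png',cv2.resize(bot.capture(n)[:,:,::-1][150:240,280:400],None,fx=6,fy=6,interpolation=2))
delta(press(-28.7,0,57),down(.1263,np.radians(38)))"
```

```text
time: 20.85
tool_pos: [586.3, -74.4, 57.2]
tcp_rot: [2.478, -0.0, 0.127]
contact_force: [0.2, 1.8, 0.1]
grip_width: 35.8
{'time': 20.85, 'joint_positions': [0.077, 0.711, 1.634, -0.849, 0.961, 0.514], 'tool_pos': [586.324, -74.408, 57.184], 'tcp_rot': [2.478, -0.0, 0.127], 'contact_force': [0.165, 1.777, 0.124], 'grip_width': 35.751}
shift [-0.001  0.008  0.007] turn [ 0. -0.  0.] t 20.95
```

View pics/top9.png

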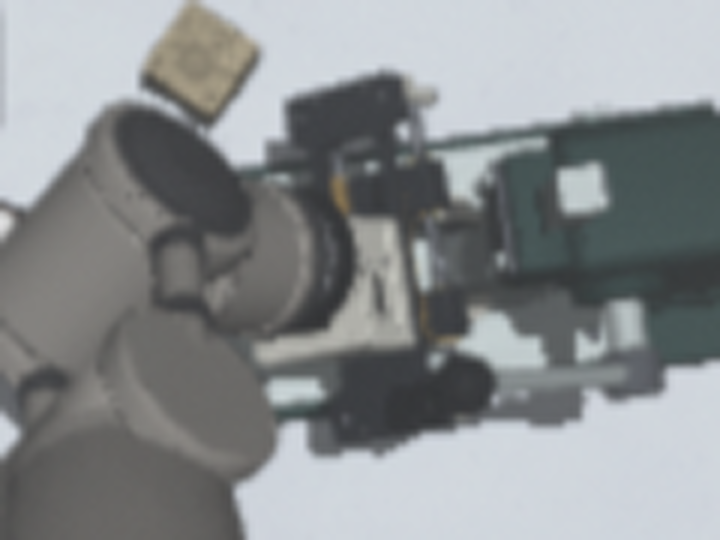

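View pics/side9.png

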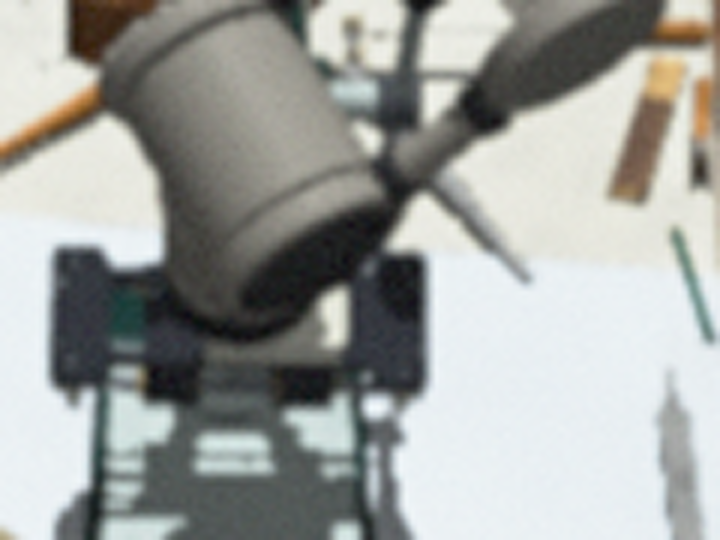

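```bash
python3 -m inch '[[[0,0.002,0.0015,0,0,0,0.22],[0,0.004,0.003,0,0,0,0.22],[0,0.006,0.0045,0,0,0,0.22],[0,0.008,0.006,0,0,0,0.22],[0,0.01,0.0075,0,0,0,0.22],[0,0.012,0.009,0,0,0,0.22],[0,0.012,0.009,0,0,0,0.22],[0,0.012,0.009,0,0,0,0.22],[0,0.012,0.009,0,0,0,0.22],[0,0.012,0.009,0,0,0,0.22]]]'
python3 -c "
from h import *
st();o=bot.get_obs();d=o['tool_pos']-SEAT;print(d@EX,d@EY)"
```

```text
time: 22.2
tool_pos: [586.7, -77.3, 57.2]
tcp_rot: [2.478, -0.0, 0.127]
contact_force: [-0.2, 2.8, -0.8]
grip_width: 36.1
{'time': 22.2, 'joint_positions': [0.072, 0.711, 1.635, -0.851, 0.958, 0.511], 'tool_pos': [586.661, -77.345, 57.166], 'tcp_rot': [2.478, -0.0, 0.127], 'contact_force': [-0.194, 2.765, -0.767], 'grip_width': 36.114}
-27.85542858109969 0.1781669446028576
```

```bash
python3 -m inch '[[[0,0.002,0.0015,0,0,0,0.22],[0,0.004,0.003,0,0,0,0.22],[0,0.006,0.0045,0,0,0,0.22],[0,0.008,0.006,0,0,0,0.22],[0,0.008,0.006,0,0,0,0.22],[0,0.008,0.006,0,0,0,0.22],[0,0.008,0.006,0,0,0,0.22],[0,0.008,0.006,0,0,0,0.22],[0,0.008,0.006,0,0,0,0.22],[0,0.008,0.006,0,0,0,0.22]]]'
python3 -c "
from h import *
o=bot.get_obs();d=o['tool_pos']-SEAT;print(d@EX,d@EY)"
```

```text
time: 23.45
tool_pos: [586.9, -79.3, 57.3]
tcp_rot: [2.478, -0.0, 0.127]
contact_force: [0.5, 3.1, 0.4]
grip_width: 35.3
-25.854254404722596 0.21344107969670445
```

```bash
python3 -m inch '[[[0,0.002,0.0015,0,0,0,0.22],[0,0.004,0.003,0,0,0,0.22],[0,0.006,0.0045,0,0,0,0.22],[0,0.008,0.006,0,0,0,0.22],[0,0.008,0.006,0,0,0,0.22],[0,0.008,0.006,0,0,0,0.22],[0,0.008,0.006,0,0,0,0.22],[0,0.008,0.006,0,0,0,0.22],[0,0.008,0.006,0,0,0,0.22],[0,0.008,0.006,0,0,0,0.22]]]'
python3 -c "
from h import *
o=bot.get_obs();d=o['tool_pos']-SEAT;print(d@EX,d@EY)"
```

```text
time: 24.7
tool_pos: [587.4, -81.0, 57.7]
tcp_rot: [2.478, -0.001, 0.127]
contact_force: [-0.6, 6.6, 3.4]
grip_width: 36.2
-24.172351501986412 0.44322704419326125
```

The force is up to 6.6 N, so it is probably against the recess wall. I'll back off and look.

```bash
python3 -m inch '[[[0,-0.02,-0.015,0,0,0,0.22],[0,-0.06,-0.047,0,0,0,0.22],[0,-0.13,-0.1,0,0,0,0.22],[0,-0.22,-0.17,0,0,0,0.22],[0,-0.31,-0.24,0,0,0,0.22],[0,-0.4,-0.31,0,0,0,0.22],[0,-0.48,-0.4,0,0,0,0.22],[0,-0.54,-0.5,0,0,0,0.22],[0,-0.57,-0.56,0,0,0,0.22],[0,-0.57,-0.56,0,0,0,0.22]]]'
python3 -c "
from h import *
st()
for n in('side','top'): 
  im=bot.capture(n)[:,:,::-1]; cv2.imwrite(f'pics/{n}10full.png',im); cv2.imwrite(f'pics/{n}10.png',cv2.resize(im[150:240,280:400],None,fx=6,fy=6,interpolation=2))"
```

```text
time: 25.95
tool_pos: [567.3, 77.3, 75.7]
tcp_rot: [2.478, -0.001, 0.128]
contact_force: [0.8, 0.8, 0.0]
grip_width: 36.0
{'time': 25.95, 'joint_positions': [0.338, 0.726, 1.527, -0.716, 1.162, 0.597], 'tool_pos': [567.297, 77.267, 75.674], 'tcp_rot': [2.478, -0.001, 0.128], 'contact_force': [0.804, 0.765, 0.007], 'grip_width': 36.0}
```

View pics/top10.png

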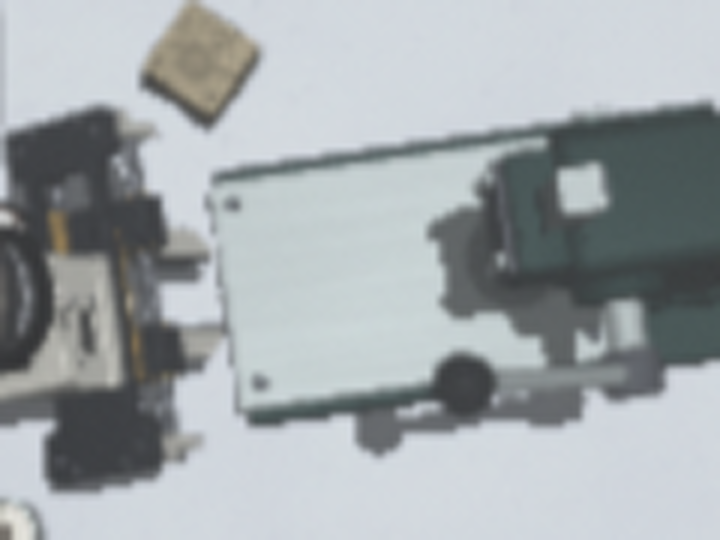

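View pics/side10.png

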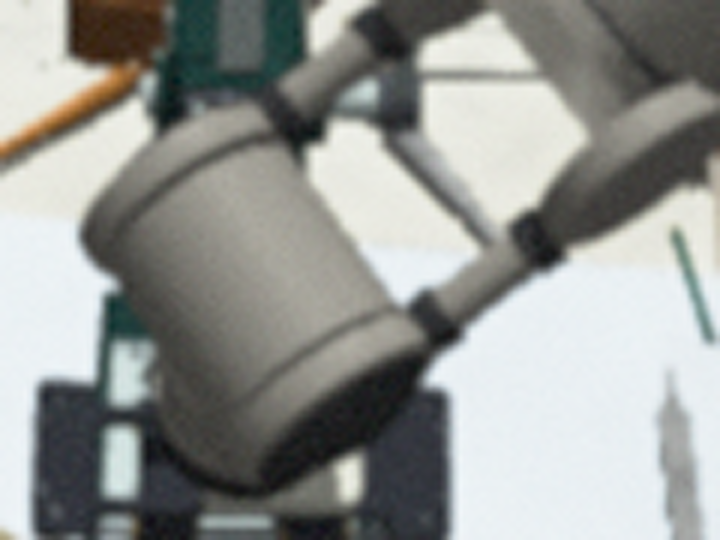

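```bash
python3 -c "
from h import *
delta(press(-180,-60,225),down(.1263,0))"
```

```text
shift [-0.3    0.471 -0.583] turn [0.845 0.    0.   ] t 26.05
```

```bash
python3 -m inch '[[[-0.02,0.03,-0.04,0.05,0,0,0],[-0.06,0.09,-0.12,0.15,0,0,-0.3],[-0.1,0.16,-0.2,0.25,0,0,-1],[-0.14,0.23,-0.29,0.36,0,0,-1],[-0.18,0.3,-0.37,0.48,0,0,-1],[-0.22,0.36,-0.45,0.6,0,0,-1],[-0.26,0.42,-0.52,0.72,0,0,-1],[-0.29,0.45,-0.56,0.8,0,0,-1],[-0.3,0.47,-0.58,0.845,0,0,-1],[-0.3,0.471,-0.583,0.845,0,0,-1]]]'
python3 -c "
from h import *
st()
for n in('side',): 
  im=bot.capture(n)[:,:,::-1]; cv2.imwrite(f'pics/{n}11full.png',im); cv2.imwrite(f'pics/{n}11.png',cv2.resize(im[130:260,250:400],None,fx=4.6,fy=4.6,interpolation=2))
delta([497.3,-44.8,355],down(.1263,0))"
```

```text
time: 27.3
tool_pos: [507.9, 65.3, 225.1]
tcp_rot: [3.141, 0.0, 0.125]
contact_force: [0.3, 0.0, -0.6]
grip_width: 92.1
{'time': 27.3, 'joint_positions': [-0.022, 0.32, 1.561, -0.0, 1.26, -0.146], 'tool_pos': [507.913, 65.252, 225.09], 'tcp_rot': [3.141, 0.0, 0.125], 'contact_force': [0.306, 0.016, -0.593], 'grip_width': 92.096}
shift [-0.122  0.542 -0.65 ] turn [ 0.001  0.001 -0.001] t 27.35
```

View pics/side11.png

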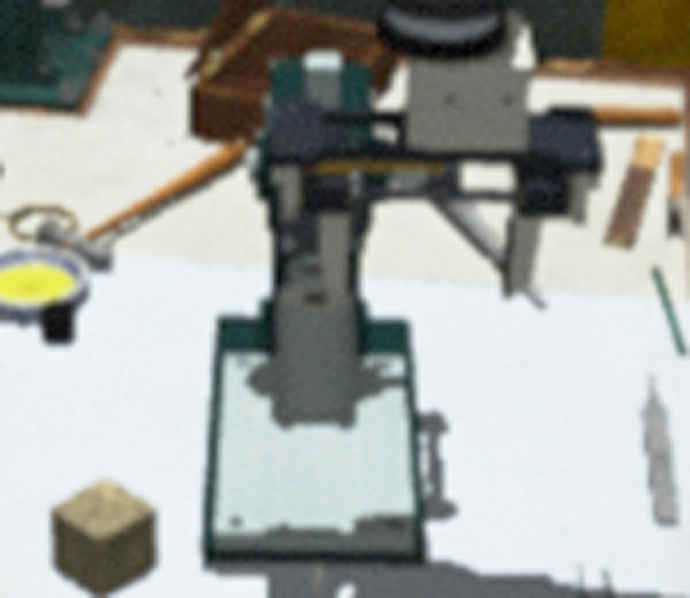

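```bash
python3 -c "
from h import *
print([np.round(proj('side',press(0,y,z)),1) for y,z in((0,106),(0,111))], np.round(proj('side',press(5,0,111)),1),np.round(proj('side',press(0,0,30)),1))
def pf(X): d=np.array(X)-SEAT; return np.round([d@EX,d@EY],1)
for z in (106,111): print(pf(ray('side',250+314/4.6,130+295.5/4.6,z)))
im=cv2.imread('pics/side11full.png');cv2.imwrite('pics/z11.png',cv2.resize(im[180:230,295:345],None,fx=12,fy=12,interpolation=2))"
```

```text
[array([318.7, 195.9]), array([318.7, 194.6])] [318.7 193.8] [318.1 215.8]
[10.6  1.3]
[2.2 1.5]
```

View pics/z11.png

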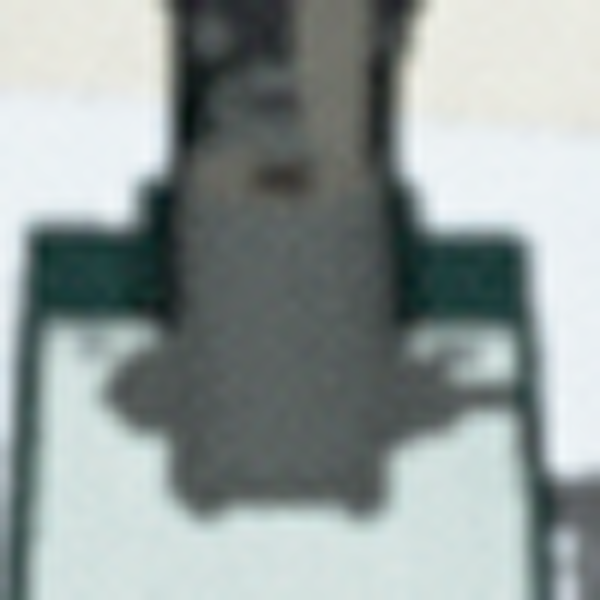

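```bash
python3 -c "
import cv2,numpy as np
a=cv2.imread('pics/side0.png')[180:230,295:345].astype(float);b=cv2.imread('pics/side11full.png')[180:230,295:345].astype(float)
f=lambda x:cv2.resize(np.clip((x/255)**.45*255*1.05,0,255).astype(np.uint8),None,fx=8,fy=8,interpolation=2)
cv2.imwrite('pics/cmp.png',np.hstack([f(a),f(b)]))
g=cv2.imread('pics/side11full.png')[188:202,311:327,1];print(g)"
```

```text
[[ 27  61  80  77  77  68  64  63  74 103 110 115 112 107  76  42]
 [ 34  60  81  87  82  78  73  78  82 100 117 112 114 107  78  41]
 [ 40  53  77  87  91  92  91  86  93 105 113 115 115 104  74  45]
 [ 51  72  84  92  91  95  99  95  99 104 113 111 112 103  75  42]
 [ 74  83  94  99 100  94  93  98  95  99 107 108 114 101  73  53]
 [ 86 100 102 102  99  91  83  82  79  83  97 106 106 105  78  64]
 [ 96 102 103 105  97  76  62  56  60  76  95 107 105  99  87  72]
 [ 92 100 100 104  93  78  64  63  61  76  93 108 101 103  94  77]
 [ 89  99  95 104  96  93  92  87  83  89 100 105  97  97  91  77]
 [ 89  94  96  97  97  99  97 103  95  98 101 100  95  95  87  73]
 [ 83  94  92  97 102 100  96  98  97  99  99  96  95  94  87  74]
 [ 91  91  96  99  97  97 102 100 104  99  96  97  90  85  82  73]
 [ 88  89  99  98  96  97  97 102  95 100  98  97  91  91  85  76]
 [ 86  92  94  98 100  98  98  98  95 100  96  95  92  88  88  74]]
```

View pics/cmp.png

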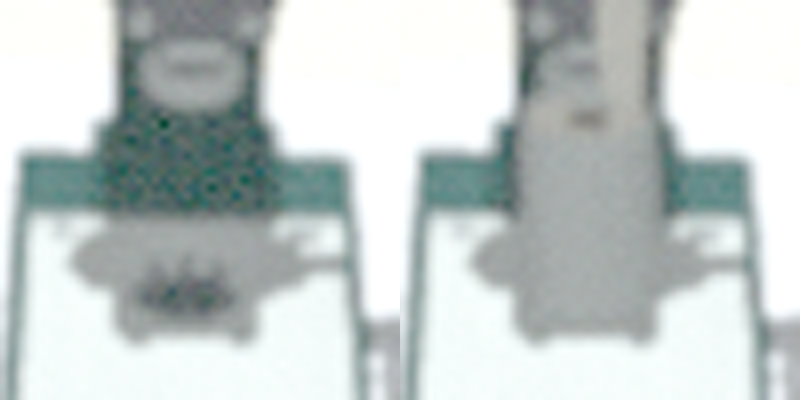

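The spot is at (318.5,194.5). A seated flask should show it near row 195.9, so it may be tilted or not fully dropped. I'll clear the view by moving above the knob (needed later anyway) and measure again.

```bash
python3 -m inch '[[[0,0,-0.08,0,0,0,-1],[0,0,-0.22,0,0,0,-1],[0,0,-0.38,0,0,0,-1],[0,0,-0.54,0,0,0,-1],[-0.03,0.1,-0.64,0,0,0,-1],[-0.06,0.25,-0.66,0,0,0,-1],[-0.09,0.4,-0.66,0,0,0,-1],[-0.12,0.5,-0.66,0,0,0,-1],[-0.122,0.542,-0.66,0,0,0,-1],[-0.122,0.542,-0.66,0,0,0,-1]]]'
python3 -c "
from h import *
st()
ims=[bot.capture('side')[:,:,::-1] for _ in range(4)]
im=np.mean(ims,0);np.save('pics/s12.npy',im)
cv2.imwrite('pics/side12.png',cv2.resize(im[130:260,250:400].astype(np.uint8),None,fx=4.6,fy=4.6,interpolation=2))
x=im[180:230,295:345];cv2.imwrite('pics/z12.png',cv2.resize(np.clip((x/255)**.5*255,0,255).astype(np.uint8),None,fx=12,fy=12,interpolation=2))
cv2.imwrite('pics/top12.png',cv2.resize(bot.capture('top')[:,:,::-1][130:260,280:430],None,fx=5,fy=5,interpolation=2))
"
```

```text
time: 28.6
tool_pos: [497.6, -44.2, 356.7]
tcp_rot: [-3.141, 0.001, 0.126]
contact_force: [-0.2, 0.1, -0.1]
grip_width: 91.8
{'time': 28.6, 'joint_positions': [-0.242, 0.227, 1.331, 0.0, 1.585, -0.369], 'tool_pos': [497.579, -44.21, 356.667], 'tcp_rot': [-3.141, 0.001, 0.126], 'contact_force': [-0.201, 0.113, -0.07], 'grip_width': 91.822}
```

View pics/side12.png

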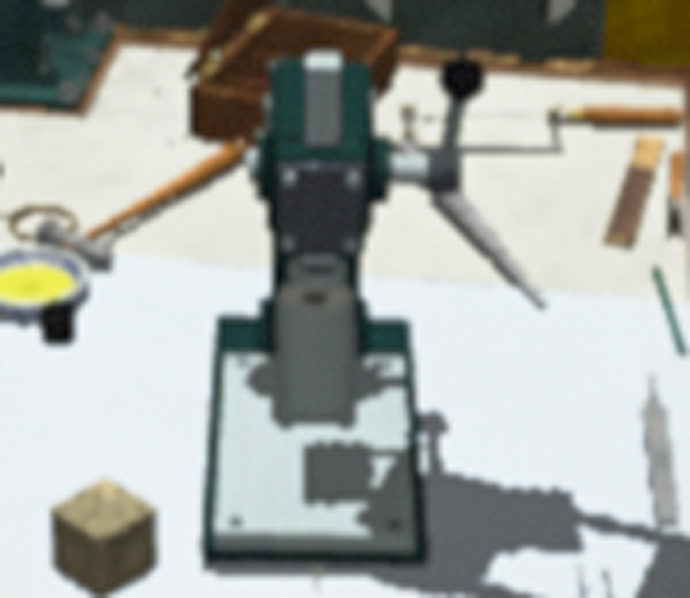

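View pics/z12.png

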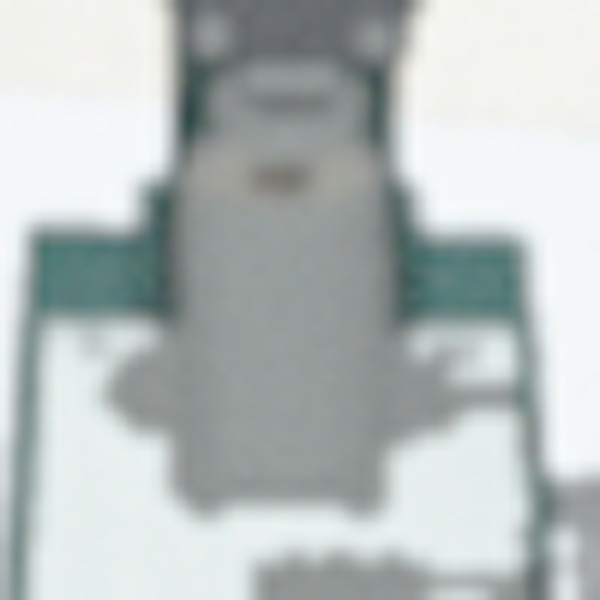

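View pics/top12.png

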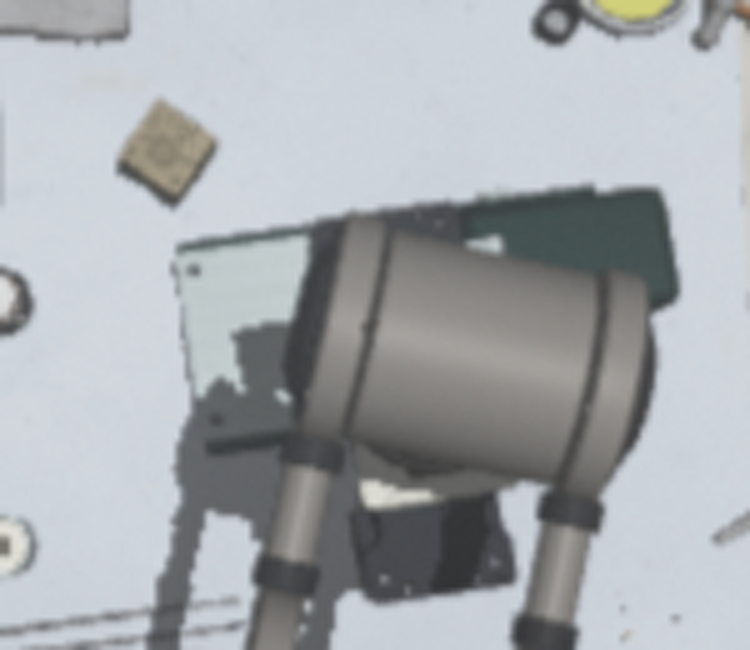

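```bash
python3 -c "
import numpy as np,cv2
im=np.load('pics/s12.npy')[184:228,300:338]
g=im.mean(2); x=np.clip((g-40)/(125-40)*255,0,255).astype(np.uint8)
cv2.imwrite('pics/st12.png',cv2.resize(x,None,fx=14,fy=14,interpolation=2))
print(np.round(g[4:16,8:32]).astype(int))"
```

```text
[[208 108  27  26  54  77  80  72  66  60  60  58  60  60  69  78  74  54
   31  75 165 226 232 229]
 [212 109  22  27  53  76  83  82  77  70  67  70  70  72  77  83  75  53
   32  83 170 229 231 229]
 [214 110  24  32  50  74  83  87  87  86  88  88  88  88  87  86  74  51
   33  87 176 233 236 234]
 [214 109  34  49  67  82  89  90  92  92  97  97  93  93  91  86  75  58
   38  87 177 236 240 239]
 [212 108  49  71  85  93  97  95  92  93  93  93  92  92  95  94  90  74
   57  89 177 236 240 240]
 [194 102  62  87  96 101 101  95  86  81  79  78  84  92  99  99  97  90
   73  90 175 235 241 240]
 [146  81  76  94  99  99 100  90  71  62  58  60  71  92 101 102 102  96
   80  81 145 218 238 241]
 [ 74  59  77  91  97 100  98  90  73  66  61  62  77  93 103 100  99  92
   75  57  93 165 224 240]
 [ 38  45  70  87  94  94  96  95  89  86  82  82  90  97 100  97  93  86
   73  46  56 123 204 238]
 [ 27  43  71  86  89  93  94  94  96  95  93  95  93  97  96  93  90  84
   70  46  47 110 191 236]
 [ 30  44  70  82  90  93  95  97  95  97  95  95  96  95  93  92  87  84
   70  47  41  90 161 210]
 [ 29  45  72  84  90  93  96  94  95  97  96  94  95  94  93  89  87  83
   68  49  34  56 102 136]]
```

View pics/st12.png

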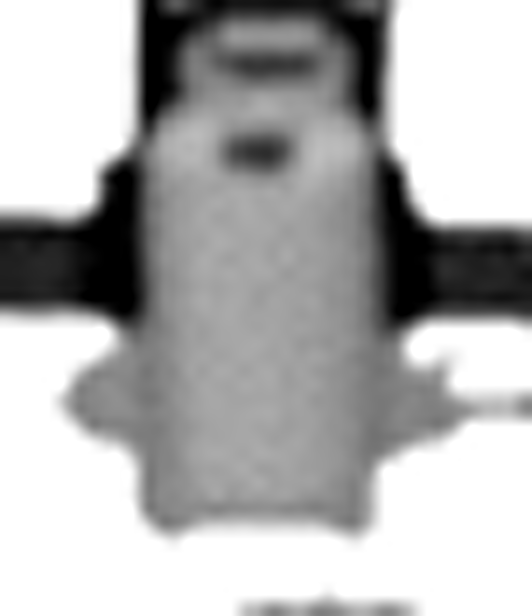

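```bash
python3 -c "
from h import *
def pf(X): d=np.array(X)-SEAT; return np.round([d@EX,d@EY,X[2]],1)
def cen(fn,x0,y0,w,thr):
    g=cv2.imread(fn).astype(float).mean(2)[y0-w:y0+w,x0-w:x0+w]; wt=np.clip(thr-g,0,None); yy,xx=np.mgrid[y0-w:y0+w,x0-w:x0+w]
    return (wt*xx).sum()/wt.sum(),(wt*yy).sum()/wt.sum()
cv=lambda p,s,ox,oy:((p[0]+.5)/s-.5+ox,(p[1]+.5)/s-.5+oy)
t4=cv(cen('pics/top4.png',343,335,13,180),3.5,230,100);s4=cv(cen('pics/side4.png',313,413,11,190),3.5,230,100)
print(t4,s4,'tri',pf(tri(t4,s4)),pf(ray('top',*t4,111)),pf(ray('side',*s4,111)))
t0=cen('pics/top0.png',232,228,4,190);s0=cen('pics/side0.png',342,305,4,200);print(t0,s0,tri(t0,s0))
s=(318.0,194.5);print([pf(ray('side',*s,z)) for z in(106,108.5,111)])
for x,z in((-28,35),(-30,35),(-26,35),(-32,35),(-28,30)):print(x,z,np.round(proj('side',press(x,0,z)),1))
"
```

```text
(np.float64(327.92699858856497), np.float64(195.4195550717222)) (np.float64(319.05882295191407), np.float64(217.85113129871914)) tri [-135.3   -1.   111.3] [-135.3   -1.6  111. ] [-134.6   -0.4  111. ]
(np.float64(231.6985986675856), np.float64(227.1270388237997)) (np.float64(341.9992567818655), np.float64(305.2329988851728)) [476.14680355 347.09328864  75.80391402]
[array([  8.9,   2.2, 106. ]), array([  4.7,   2.2, 108.5]), array([  0.5,   2.3, 111. ])]
-28 35 [318.2 219.2]
-30 35 [318.2 219.6]
-26 35 [318.2 218.9]
-32 35 [318.2 219.9]
-28 30 [318.1 220.5]
```

The refined spot gives the line (x=+5, z=108.5), so the flask leans slightly forward with its rear edge still hanging on the recess's near lip. It needs a few more millimetres of push, lower down. Going back round.

```bash
python3 -m inch '[[[0.03,-0.1,0,0,0,0,0],[0.08,-0.25,0.02,-0.05,0,0,0.22],[0.14,-0.4,0.08,-0.15,0,0,0.22],[0.2,-0.52,0.18,-0.27,0,0,0.22],[0.27,-0.58,0.3,-0.4,0,0,0.22],[0.33,-0.6,0.42,-0.53,0,0,0.22],[0.38,-0.6,0.52,-0.65,0,0,0.22],[0.41,-0.6,0.6,-0.76,0,0,0.22],[0.425,-0.6,0.63,-0.84,0,0,0.22],[0.425,-0.6,0.63,-0.844,0,0,0.22]]]'
python3 -c "
from h import *
st();delta(press(-170,0,51),down(.1263,np.radians(38)));delta(press(-50,0,51),down(.1263,np.radians(38)))"
```

```text
time: 30.1
tool_pos: [566.1, 86.6, 229.7]
tcp_rot: [2.479, 0.003, 0.129]
contact_force: [-1.3, -0.2, 0.9]
grip_width: 35.9
{'time': 30.1, 'joint_positions': [0.353, 0.55, 1.371, -0.65, 1.43, 0.387], 'tool_pos': [566.088, 86.568, 229.709], 'tcp_rot': [2.479, 0.003, 0.129], 'contact_force': [-1.265, -0.198, 0.853], 'grip_width': 35.859}
shift [-0.    -0.459  0.775] turn [-0.001  0.001  0.004] t 30.1
shift [-1.000e-03  1.400e-02  1.144e+00] turn [-0.001  0.001  0.004] t 30.1
```

```bash
python3 -m inch '[[[0,-0.04,0.07,0,0,0,0.22],[0,-0.11,0.18,0,0,0,0.22],[0,-0.19,0.32,0,0,0,0.22],[0,-0.28,0.46,0,0,0,0.22],[0,-0.36,0.6,0,0,0,0.22],[0,-0.42,0.7,0,0,0,0.22],[0,-0.45,0.76,0,0,0,0.22],[0,-0.459,0.775,0,0,0,0.22],[0,-0.459,0.775,0,0,0,0.22],[0,-0.459,0.775,0,0,0,0.22]]]'
python3 -c "
from h import *
delta(press(-37,0.3,51),down(.1263,np.radians(38)))"
```

```text
time: 31.35
tool_pos: [570.0, 62.8, 53.5]
tcp_rot: [2.479, -0.002, 0.127]
contact_force: [-0.1, -1.0, -0.0]
grip_width: 35.7
shift [-0.005  0.513  0.416] turn [-0.001 -0.002 -0.001] t 31.35
```

```bash
python3 -m inch '[[[0,0.04,0.032,0,0,0,0.22],[0,0.11,0.09,0,0,0,0.22],[0,0.19,0.155,0,0,0,0.22],[0,0.28,0.228,0,0,0,0.22],[0,0.36,0.292,0,0,0,0.22],[0,0.42,0.341,0,0,0,0.22],[0,0.47,0.381,0,0,0,0.22],[0,0.495,0.402,0,0,0,0.22],[0,0.508,0.413,0,0,0,0.22],[0,0.513,0.416,0,0,0,0.22]]]'
python3 -c "
from h import *
st();delta(press(-26,0.3,51),down(.1263,np.radians(38)))"
```

```text
time: 32.6
tool_pos: [586.2, -68.2, 50.0]
tcp_rot: [2.479, -0.0, 0.127]
contact_force: [-0.3, 0.2, 0.6]
grip_width: 36.0
{'time': 32.6, 'joint_positions': [0.087, 0.723, 1.634, -0.85, 0.958, 0.53], 'tool_pos': [586.202, -68.214, 50.035], 'tcp_rot': [2.479, -0.0, 0.127], 'contact_force': [-0.34, 0.186, 0.614], 'grip_width': 36.041}
shift [-0.003  0.046  0.03 ] turn [-0.001 -0.001  0.001] t 32.6
```

```bash
python3 -m inch '[[[0,0.006,0.005,0,0,0,0.22],[0,0.013,0.01,0,0,0,0.22],[0,0.02,0.016,0,0,0,0.22],[0,0.027,0.021,0,0,0,0.22],[0,0.034,0.026,0,0,0,0.22],[0,0.04,0.031,0,0,0,0.22],[0,0.044,0.034,0,0,0,0.22],[0,0.047,0.037,0,0,0,0.22],[0,0.049,0.038,0,0,0,0.22],[0,0.049,0.038,0,0,0,0.22]]]'
python3 -c "
from h import *
o=bot.get_obs();d=o['tool_pos']-SEAT;print(d@EX,d@EY)"
python3 -m inch '[[[0,0.001,0.001,0,0,0,0.22],[0,0.003,0.002,0,0,0,0.22],[0,0.004,0.003,0,0,0,0.22],[0,0.006,0.0045,0,0,0,0.22],[0,0.007,0.0055,0,0,0,0.22],[0,0.008,0.006,0,0,0,0.22],[0,0.008,0.006,0,0,0,0.22],[0,0.008,0.006,0,0,0,0.22],[0,0.008,0.006,0,0,0,0.22],[0,0.008,0.006,0,0,0,0.22]]]'
python3 -c "
from h import *
o=bot.get_obs();d=o['tool_pos']-SEAT;print(d@EX,d@EY)"
```

```text
time: 33.85
tool_pos: [588.1, -79.9, 50.2]
tcp_rot: [2.48, -0.001, 0.127]
contact_force: [-0.7, 6.6, 1.0]
grip_width: 36.0
-25.100315641022576 1.2309016112550502
time: 35.1
tool_pos: [588.6, -80.8, 50.5]
tcp_rot: [2.481, -0.002, 0.128]
contact_force: [-1.9, 12.5, 4.1]
grip_width: 35.8
-24.14567901073417 1.6396903941212924
```

The push is blocked at about 12 N. The base is probably off to one side (spot y≈+2), catching the lip. I'll ease off and sweep the cradle a few millimetres sideways under light push.

```bash
python3 -m inch '[[[0,-0.006,-0.0045,0,0,0,0.22],[0,-0.01,-0.008,0,0,0,0.22],[-0.005,-0.01,-0.008,0,0,0,0.22],[-0.01,-0.008,-0.006,0,0,0,0.22],[-0.014,-0.006,-0.0045,0,0,0,0.22],[-0.018,-0.004,-0.003,0,0,0,0.22],[-0.02,-0.002,-0.0015,0,0,0,0.22],[-0.022,0,0,0,0,0,0.22],[-0.022,0,0,0,0,0,0.22],[-0.022,0,0,0,0,0,0.22]]]'
python3 -c "
from h import *
o=bot.get_obs();d=o['tool_pos']-SEAT;print(d@EX,d@EY,o['contact_force']@EX,o['contact_force']@EY)"
```

```text
time: 36.35
tool_pos: [586.6, -81.4, 51.4]
tcp_rot: [2.48, -0.007, 0.131]
contact_force: [4.3, 11.7, 4.1]
grip_width: 35.8
-23.839043845204902 -0.35063284643982023 -11.03127179511505 5.77258552992894
```

```bash
python3 -m inch '[[[0,-0.03,-0.023,0,0,0,0.22],[0,-0.12,-0.094,0,0,0,0.22],[0,-0.24,-0.19,0,0,0,0.22],[0,-0.35,-0.29,0,0,0,0.22],[0,-0.35,-0.43,0,0,0,0.22],[0,-0.25,-0.58,0,0,0,0.22],[0,-0.12,-0.74,0,0,0,0.22],[0,0.02,-0.88,0,0,0,0.22],[0,0.12,-0.98,0,0,0,0.22],[0,0.145,-0.998,0,0,0,0.22]]]'
cat > look.py <<'E'
from h import *
import sys
st()
im=np.mean([bot.capture('side')[:,:,::-1] for _ in range(3)],0);np.save('pics/s%s.npy'%sys.argv[1],im)
g=im[184:228,300:338].mean(2);x=np.clip((g-40)/85*255,0,255).astype(np.uint8)
cv2.imwrite('pics/st%s.png'%sys.argv[1],np.hstack([cv2.resize(x,None,fx=10,fy=10,interpolation=2),cv2.resize(im[184:228,300:338].astype(np.uint8),None,fx=10,fy=10,interpolation=2)[:,:,1]]))
print(np.round(g[5:17,8:30]).astype(int))
def pf(X): d=np.array(X)-SEAT; return np.round([d@EX,d@EY,X[2]],1)
sub=g[6:15,12:25];w=np.clip(82-sub,0,None)
E
python3 look.py 13
```

```text
time: 37.6
tool_pos: [571.2, 15.2, 227.1]
tcp_rot: [2.478, -0.003, 0.125]
contact_force: [-0.9, 0.5, 0.1]
grip_width: 35.8
{'time': 37.6, 'joint_positions': [0.235, 0.508, 1.452, -0.682, 1.329, 0.331], 'tool_pos': [571.175, 15.156, 227.058], 'tcp_rot': [2.478, -0.003, 0.125], 'contact_force': [-0.898, 0.452, 0.117], 'grip_width': 35.819}
[[212 109  25  28  52  75  85  82  74  73  68  68  71  73  78  84  77  54
   33  84 170 230]
 [214 111  23  28  45  71  83  85  89  88  87  88  86  87  86  86  73  44
   30  89 175 233]
 [214 109  21  24  43  70  85  91  92  96  93  94  94  92  90  87  73  49
   34  87 179 237]
 [212 109  31  35  59  78  94  95  97  96  97  96  97  95  97  95  84  68
   51  89 176 237]
 [194  98  36  54  76  93 100 101 100 100  97  99 100  98 101 100  98  89
   73  94 175 236]
 [145  73  44  69  92 102 106 104 100  92  89  85  89  95 103 108 105 101
   87  88 149 217]
 [ 74  40  50  78  95 101 106 105  91  73  62  58  60  77  98 103 108 104
   97  84 103 167]
 [ 32  29  53  84  96 103 105 103  92  71  56  50  57  70  93 105 107 107
  100  80  73 125]
 [ 28  26  53  79  91  98 102 105  97  88  82  78  80  86  98 106 105 100
   95  78  59 110]
 [ 26  31  54  79  88  92 100 101 100  98  98  95  98  97 101 102 101  94
   88  72  56  92]
 [ 24  28  56  78  86  91  92  95  95  95  99  99  98  96  99  96  93  89
   83  67  48  59]
 [ 27  31  53  77  85  86  91  95  91  92  96  94  95  94  93  95  89  91
   83  66  43  36]]
```

View pics/st13.png

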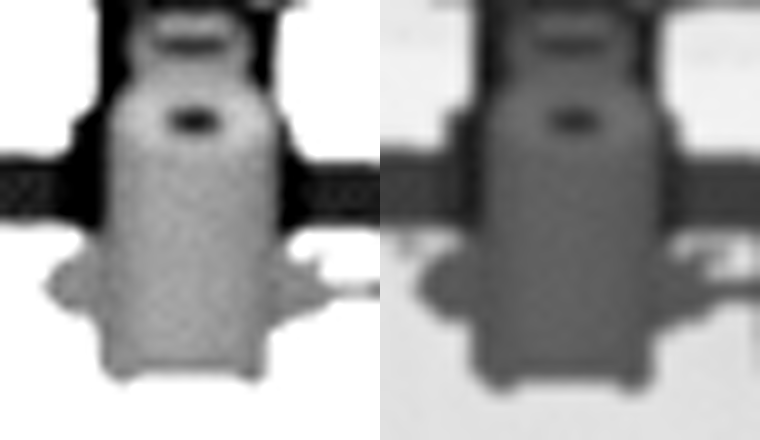

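The spot has moved to (319.0,195.6). The predicted seated position is (318.7,195.9), against (318.0,194.5) before, so the flask has dropped in. Now the lever.

```bash
python3 -c "
from h import *
for r in ((319.0,195.6),(318.9,195.5)):
  X=ray('side',*r,106);d=X-SEAT;print((d@EX).round(1),(d@EY).round(1))
delta(press(-165,-60,345),down(.1263,0))"
```

```text
2.1 -1.0
2.7 -0.7
shift [-0.28   0.202 -0.608] turn [0.844 0.002 0.   ] t 37.75
```

```bash
python3 -m inch '[[[-0.01,0.01,-0.04,0.05,0,0,0],[-0.03,0.03,-0.12,0.14,0,0,-0.3],[-0.06,0.06,-0.21,0.25,0,0,-1],[-0.1,0.09,-0.3,0.36,0,0,-1],[-0.14,0.12,-0.39,0.48,0,0,-1],[-0.19,0.15,-0.47,0.6,0,0,-1],[-0.23,0.18,-0.54,0.72,0,0,-1],[-0.26,0.195,-0.59,0.8,0,0,-1],[-0.28,0.202,-0.608,0.844,0,0,-1],[-0.28,0.202,-0.608,0.844,0,0,-1]]]'
python3 -c "
from h import *
delta([497.3,-44.8,352],down(.1263,0));delta([497.3,-44.8,296],down(.1263,0))"
```

```text
time: 39.0
tool_pos: [509.8, 51.0, 345.1]
tcp_rot: [-3.142, 0.002, 0.125]
contact_force: [0.3, 0.2, 1.2]
grip_width: 91.9
shift [-0.122  0.467 -0.034] turn [-0.     0.002 -0.001] t 39.0
shift [-0.121  0.467  0.246] turn [-0.     0.002 -0.001] t 39.0
```

```bash
python3 -m inch '[[[-0.03,0.06,-0.04,0,0,0,-1],[-0.06,0.18,-0.04,0,0,0,-1],[-0.09,0.32,-0.04,0,0,0,-1],[-0.115,0.43,-0.03,0,0,0,-1],[-0.122,0.467,0,0,0,0,-1],[-0.122,0.467,0.08,0,0,0,-1],[-0.122,0.467,0.17,0,0,0,-1],[-0.122,0.467,0.23,0,0,0,-1],[-0.122,0.467,0.246,0,0,0,-1],[-0.122,0.467,0.246,0,0,0,-1]]]'
python3 -c "
from h import *
st();cv2.imwrite('pics/side14.png',cv2.resize(bot.capture('side')[:,:,::-1][100:230,250:400],None,fx=4.6,fy=4.6,interpolation=2))
delta([497.3,-44.8,296],down(.1263,0))"
```

```text
time: 40.25
tool_pos: [497.7, -44.2, 297.1]
tcp_rot: [-3.141, -0.0, 0.127]
contact_force: [0.4, -0.4, 1.1]
grip_width: 91.9
{'time': 40.25, 'joint_positions': [-0.242, 0.248, 1.462, 0.0, 1.432, -0.369], 'tool_pos': [497.699, -44.171, 297.061], 'tcp_rot': [-3.141, -0.0, 0.127], 'contact_force': [0.445, -0.416, 1.086], 'grip_width': 91.941}
shift [-0.003  0.002  0.007] turn [ 0.    -0.001  0.001] t 40.3
```

View pics/side14.png

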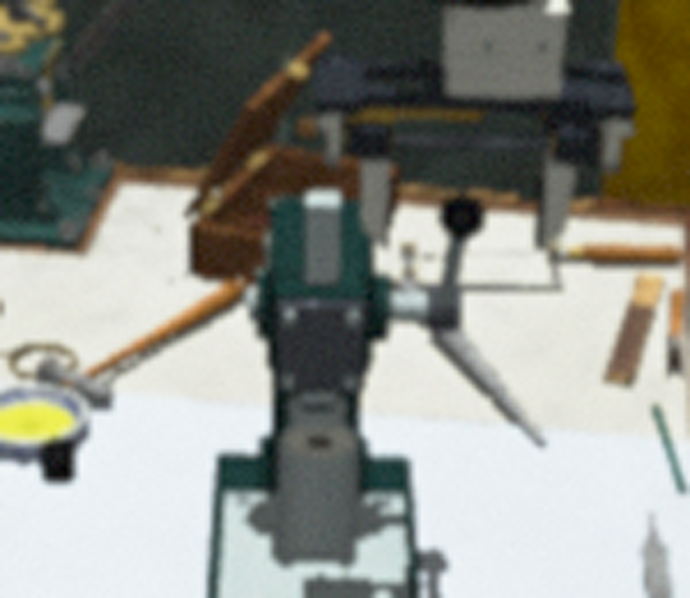

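The fingers straddle the knob (crop (462,215)) and the flask spot is at row 195.9, so it is still seated. Grip and start the arc.

```bash
python3 -m inch '[[[0,0,0,0,0,0,0.3],[0,0,0,0,0,0,0.6],[0,0,0,0,0,0,1],[0,0,0,0,0,0,1],[0,0,0,0,0,0,1],[0,0,0,0,0,0,1],[0,0,0,0,0,0,1],[0,0,0,0,0,0,1],[0,0,0,0,0,0,1],[0,0,0,0,0,0,1]]]'
python3 -c "
from h import *
st()"
```

```text
time: 41.55
tool_pos: [498.6, -44.2, 296.9]
tcp_rot: [-3.142, -0.002, 0.127]
contact_force: [4.1, 0.8, -1.7]
grip_width: 28.7
{'time': 41.55, 'joint_positions': [-0.242, 0.248, 1.461, 0.001, 1.43, -0.369], 'tool_pos': [498.572, -44.21, 296.893], 'tcp_rot': [-3.142, -0.002, 0.127], 'contact_force': [4.15, 0.799, -1.664], 'grip_width': 28.747}
```

```bash
python3 -m inch '[[[0,-0.02,0.017,0,0,0,1],[0,-0.048,0.044,0,0,0,1],[0,-0.084,0.0825,0,0,0,1],[0,-0.117,0.123,0,0,0,1],[0,-0.147,0.166,0,0,0,1],[0,-0.174,0.211,0,0,0,1],[0,-0.1975,0.2575,0,0,0,1],[0,-0.2225,0.318,0,0,0,1],[0,-0.2425,0.3805,0,0,0,1],[0,-0.2515,0.4185,0,0,0,1]]]'
python3 -c "
from h import *
st();o=bot.get_obs();d=o['tool_pos']-SEAT;print(d@EX,d@EY,o['tool_pos'][2]+18.8)"
```

```text
time: 42.8
tool_pos: [492.1, 6.4, 212.9]
tcp_rot: [-3.141, -0.003, 0.127]
contact_force: [5.8, 2.2, 3.3]
grip_width: 28.5
{'time': 42.8, 'joint_positions': [-0.144, 0.293, 1.636, 0.001, 1.21, -0.271], 'tool_pos': [492.137, 6.429, 212.928], 'tcp_rot': [-3.141, -0.003, 0.127], 'contact_force': [5.81, 2.178, 3.344], 'grip_width': 28.486}
-122.88826285868821 -83.01830943879972 231.72848264460333
```

```bash
python3 -m inch '[[[0,-0.004,0.025,0,0,0,1],[0,-0.007,0.05,0,0,0,1],[0,-0.01,0.075,0,0,0,1],[0,-0.013,0.095,0,0,0,1],[0,-0.014,0.112,0,0,0,1],[0,-0.015,0.125,0,0,0,1],[0,-0.016,0.136,0,0,0,1],[0,-0.0165,0.145,0,0,0,1],[0,-0.0165,0.153,0,0,0,1],[0,-0.0165,0.16,0,0,0,1]]]'
python3 -c "
from h import *
o=bot.get_obs();d=o['tool_pos']-SEAT;print(d@EX,d@EY,o['tool_pos'][2]+18.8)"
```

```text
time: 44.05
tool_pos: [491.7, 9.6, 181.4]
tcp_rot: [-3.141, -0.003, 0.127]
contact_force: [5.8, 2.7, 2.9]
grip_width: 28.4
-126.10493583453452 -83.00374589258257 200.15802256923118
```

```bash
python3 -m inch '[[[0,0,0.003,0,0,0,1],[0,0,0.006,0,0,0,1],[0,0,0.009,0,0,0,1],[0,0,0.012,0,0,0,1],[0,0,0.014,0,0,0,1],[0,0,0.016,0,0,0,1],[0,0,0.016,0,0,0,1],[0,0,0.016,0,0,0,1],[0,0,0.016,0,0,0,1],[0,0,0.016,0,0,0,1]]]'
python3 -c "
from h import *
o=bot.get_obs();d=o['tool_pos']-SEAT;print(d@EX,d@EY,o['tool_pos'][2]+18.8)"
```

```text
time: 45.3
tool_pos: [491.8, 9.6, 178.9]
tcp_rot: [-3.141, -0.004, 0.127]
contact_force: [3.6, 3.9, 9.3]
grip_width: 28.0
-126.0707243526723 -82.96712532781282 197.71553990653567
```

The force rises at knob z≈198 (≈0.885 rad), which is the seated-flask value; an unseated flask would stop it near z 230. One more light press, then release and retreat.

```bash
python3 -m inch '[[[0,0,0.003,0,0,0,1],[0,0,0.006,0,0,0,1],[0,0,0.008,0,0,0,1],[0,0,0.008,0,0,0,1],[0,0,0.008,0,0,0,1],[0,0,0.006,0,0,0,0],[0,0,0.004,0,0,0,-0.5],[0,0,0.004,0,0,0,-1],[0,0,0.004,0,0,0,-1],[0,0,0.004,0,0,0,-1]]]'
python3 -c "
from h import *
st()"
```

```text
time: 46.55
tool_pos: [490.6, 8.9, 176.9]
tcp_rot: [-3.141, 0.0, 0.126]
contact_force: [-0.0, -0.6, -0.0]
grip_width: 74.3
{'time': 46.55, 'joint_positions': [-0.138, 0.329, 1.692, 0.0, 1.121, -0.265], 'tool_pos': [490.649, 8.882, 176.935], 'tcp_rot': [-3.141, 0.0, 0.126], 'contact_force': [-0.044, -0.557, -0.028], 'grip_width': 74.319}
```

```bash
python3 -m inch '[[[0,0,0,0,0,0,-1],[0,0,0,0,0,0,-1],[0,0,-0.04,0,0,0,-1],[0,0,-0.14,0,0,0,-1],[0,0,-0.3,0,0,0,-1],[0,0,-0.48,0,0,0,-1],[0,0,-0.66,0,0,0,-1],[0,0,-0.82,0,0,0,-1],[0,0,-0.95,0,0,0,-1],[0,0,-1,0,0,0,-1]]]'
python3 -c "
from h import *
st();im=bot.capture('side')[:,:,::-1];cv2.imwrite('pics/side15f.png',im)
cv2.imwrite('pics/side15.png',cv2.resize(im[120:340,230:400],None,fx=2.7,fy=2.7,interpolation=2))
cv2.imwrite('pics/top15.png',bot.capture('top')[:,:,::-1])"
```

```text
time: 47.8
tool_pos: [491.1, 8.8, 379.1]
tcp_rot: [3.141, -0.003, 0.127]
contact_force: [-0.0, 0.0, -0.4]
grip_width: 91.7
{'time': 47.8, 'joint_positions': [-0.138, 0.204, 1.302, 0.0, 1.633, -0.265], 'tool_pos': [491.07, 8.834, 379.054], 'tcp_rot': [3.141, -0.003, 0.127], 'contact_force': [-0.01, 0.002, -0.391], 'grip_width': 91.652}
```

View pics/side15.png

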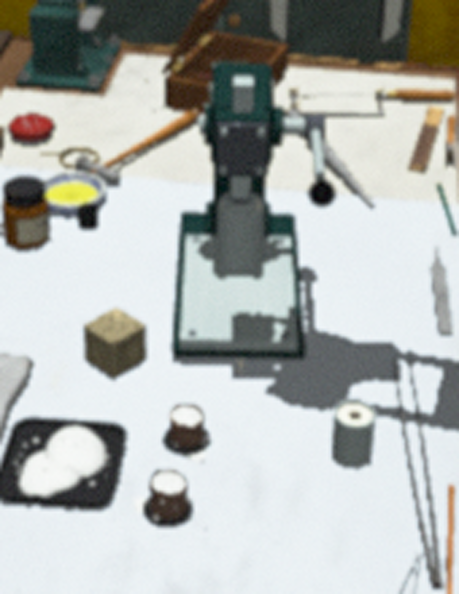

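View pics/top15.png

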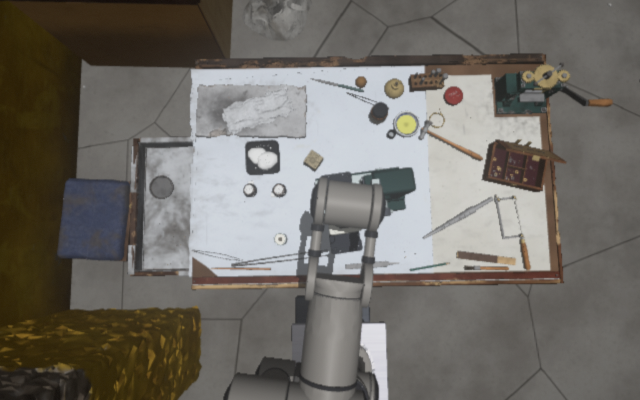

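The ram foot sits in the flask and the lever arm is level. The bystanders look unmoved. One number to check: the lever angle from the knob.

```bash
python3 -c "
from h import *
im=cv2.imread('pics/side15f.png').max(2)[183:200,340:358];m=(im<50).astype(np.uint8)
n,l,s,c=cv2.connectedComponentsWithStats(m);k=1+s[1:,4].argmax();print(c[k]+[340,183],s[k])
for t in (6,3,0,-.7,-3):print(t,np.round(proj('side',press(25-150*np.cos(np.radians(t)),-85,200+150*np.sin(np.radians(t)))),1))"
```

```text
[348.79545455 190.88636364] [ 6  4  7  8 44]
6 [349.4 186. ]
3 [349.3 188.5]
0 [349.1 190.9]
-0.7 [349.1 191.4]
-3 [348.9 193.2]
```

The knob is at row 190.9, which puts the arm at 0° (≈0.875 rad, ram ≈21.9 mm). I'm handing in.

```bash
python3 -c "
from plant import bot
print(bot.close_job())"
```

```text
the job is handed in; nothing more can be done
None
```

I put the tall flask in the recess under the ram, pulled the lever down onto the plaster, let go and handed the job in at about 48 s. No verdict was reported.

- **Placing:** I set the tall flask down gently on the front of the press table and released it. I then slid it back with the gripper tilted 38–45° and the fingers part-open as a cradle.
- **Failed check:** After the first push, the camera showed the flask not seated. Its centre mark was about 1.4 pixels too high, probably because it was leaning on the recess lip. A second, lower push was blocked at about 12 N. A small sideways sweep followed, and the flask dropped in.
- **Seating:** The centre mark then agreed with a seated flask to within about 0.3 pixel. Taken at face value, that put it about 2 mm beyond my estimated centre, with an uncertainty of about 2 mm.
- **Ram:** The force rose with the knob about 198 mm above the bench (about 0.885 rad), where a seated flask should stop the ram. After release, the picture showed the arm level at about 0.875 rad, which is about 21.9 mm of ram travel.
- **End state:** The gripper was open and clear, with no contact force. The short flask, both cups and the brass block looked unmoved in the final pictures, though I judged that by eye and did not measure it.

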